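# Load a film-copying rail: film holder and light panel into the dovetail track, then lock

### The arm

A 6-joint arm with a two-finger parallel gripper is mounted at the origin on a cart in front of the work surface, level with it; the furniture and walls round the work are solid. World frame = base frame: x ahead of the robot, y to its left, z up, the work surface at z = 0. Lengths are in m, angles in rad, forces in N, time in s.
With the tool pointing down it reaches from about 0.35 to 0.875 m from the base axis. Payload 4.2 kg.
Tool frame: the origin (TCP) lies midway between the tips of the shut fingers; the grasp point (between the pads) lies 19 mm behind it; z points along the fingers, y is the line along which they close (so a half turn about z gives the same grasp; the last joint's range is limited). The gripper opens to 85 mm and grips with 20 to 120 N. Pads are 22 mm wide; open, the fingers measure 114 mm over their backs; the gripper's body (76 mm by 85 mm) begins 54 mm behind the grasp point. The pads swing forward as they close: fully open they stand 13 mm farther back than shut.
Start: joints at [-1.056, 0.385, 0.008, 0, -1.194, -0.259], TCP at [0.158, -0.605, 0.231] pointing down, gripper open.
Joint ranges: [-3.14, 3.14], [-1.21, 2.06], [-1.07, 1.41], [-3.16, 2.05], [-2.99, -0.16], [-3.1, 3.1]. Speed limits (rad/s): [2.79, 2.79, 3.14, 3.14, 3.14, 3.14].

### API

Orientations are given as [roll, pitch, yaw] about the fixed x, y, z axes, in that order (R = Rz(yaw) Ry(pitch) Rx(roll)).
In Python, from rig import * gives the robot as it stands.
- The arm moves only by the tool carry_out, never from a script. Its argument "targets" is a list of rows, each an object with "offset": the shift along the tool's x, y, z in mm, a list of three; "turn": the turn about the tool's z in degrees. In form: [{"offset": [dx, dy, dz], "turn": turn}, ...]. A call has exactly 5 rows; each row is the pose to reach, as a shift and turn from the pose commanded when the call began, along the tool's axes at that moment; what a row does not reach only later rows make up. A row lasts 1/10 s, in which the tool goes at most 50 mm and 8.59 degrees, less where a joint would pass 70% of its speed; a pose out of reach is approached as far as the arm can. A call with a gripper value outside its range is refused whole. "claw" is the closure, from 0 (fully open) to 1 (shut), set as the call begins (left out, the last holds). The fingers move at their own pace and stop on an object; "squeeze" is the grip in N (left out, the last holds). Time passes only in rows, so rows that repeat a pose let the fingers close, or fill a call up. It gives the time, the measured TCP pose, the force, the opening and the grip force at its end, in the units of the state.
- read_state(): the state, without advancing time (a new reading comes with each control period).
- capture(name): name is "scene" or "top" or "wrist"; returns the picture (384x512x3 uint8, red, green, blue); there is no depth.
- get_calibration(name): a dict with "camera_matrix" (3x3 intrinsics, pixels), "distortion" ([k1, k2, p1, p2, k3] as OpenCV has them; the pictures are not rectified), "origin" and "orientation" of the camera in the world. Camera axes: x right, y up, looking along -z (the intrinsics and any distortion apply to the point x, -y, -z); pixel columns grow to the right and rows downward; lengths in m; the calibration is good to about 2 mm. A picture is of the moment at which its call begins: read the wrist's pose just before it. get_calibration takes no time and is no camera call; for the wrist camera it gives the pose at the moment of the call.
- close_job(): hands the job in; it is judged then, once.
Trained networks look in the newest picture that a camera, given by its name, has taken for a name from the list of things; names that differ only in an ending like _2 or _b are one class to them, and where a whole thing is asked for, a point or a joint stands for the part that bears it (a point fixed in the world has none). Each returns a list of dicts, best first, with "p" (0 to 1); they miss things now and then, are a little off and sometimes report something else, mostly with a low value. They report only what shows in the picture. A call takes as long as a camera call. They do not tell look-alikes from the thing itself.
- look_for(camera, label): "extent" ([left, top, right, bottom] in pixels, round what is visible of it).
- cut_out(camera, label): "pixels" (384x512 bool, what is visible of it) and "extent" ([left, top, right, bottom] in pixels, round what is visible of it).
The state is a dict: "time": time; "qpos": joint angles; "joint_velocities": joint speeds; "joint_efforts": joint torques, N m; "eef_pos": TCP position; "orientation": TCP orientation; "ft_force": force on the tool from outside, world axes, zero at the start; "wrist_torque": the same for the moment, N m; "opening": finger opening in m; "gripper_force": force on a finger pad.
Only numpy, scipy, OpenCV 4.12 (cv2) and the standard library are available. Lean on these libraries where they do the work, as an engineer would, in place of code of your own. Each camera call takes 0.05 s, during which the arm holds its last target. There are 200 camera calls.

### The job

Get the film-copying rail ready to digitise film: swing its clamp lever open, slide the film holder into the dovetail track from the open end until it meets the stop in front of the lens, then slide the light panel in behind it, white diffuser towards the film, until its plate meets the film holder's plate. Finally swing the lever back fully to lock the clamp. Do not touch the camera or disturb the other things on the desk.

Things in the scene. Friction and masses are not known exactly. Their poses are not given: they have to be found in the camera images.
- rail: film-copying rail fixed on the desk, dark base 400 x 84 x 12 thick (x -75 to 325). Origin on the desk under the middle of the track's open end. +x: the way in, towards stop and camera; z up. Base top = track floor; its bare part x -75 to 0 is a landing to set a carriage on. Two overhanging dovetail lips run from x 0 to 165, 26 above the desk, gap 45 on top, 60 at the floor: entry only along +x.
- track_mouth (a point): middle of the track's open end, on its floor, 12 above the desk; axes as the rail's. With the clamp open a plate has about 2 mm side play a side; the mouth flares 6 mm more a side over the first 22 mm. The lip on the -y side, x 0 to 78, is the moving clamp jaw. Plates slide easily on the track (friction 0.2), but one pressed down hard while pushed at its top tips and jams.
- track_stop (a point): middle of the stop's face on the track's floor, 132 beyond the mouth: a block across the track, 16 high, with a small thumbscrew on top. The lens's front is 33 farther on.
- clamp_lever (a joint): flat cam lever, axis vertical at x 36, y -62 of the rail. 0 = locked, pointing to the rail's -x, beside the landing; grows as it swings to the rail's -y; 1.6 = fully open (end stop), pointing away from the track. Locked, the jaw leaves less room than a plate needs (forcing one in jams); open it is drawn back 4.4 mm. Stays where left, about 1.5 N at the knob; the last 0.2 rad press on the plate, still easily.
- lever_knob (a point): middle of the black upright round knob at the lever's end: 16 dia, from 30 to 60 above the desk, 72 from the lever's axis; can be pinched from above or pushed.
- film_center (a point): film holder, loose, 0.26 kg: black upright frame 84 wide (y) x 88 high x 14 thick (x) with a 36 x 24 window, on a bright metal dovetail plate 56 long (x), 56 wide at the bottom, 44 at the top, 10 thick. Point: its middle, 54 above its underside; top edge 108 above the underside. Alike both ways round. Pinch the top edge (14).
- panel_center (a point): light panel, loose, 0.32 kg: black upright housing 84 wide (y) x 86 high x 20 thick (x), on a bright metal dovetail plate 64 long (x), 56 wide at the bottom, 44 at the top, 10 thick. Point: its middle, 54 above its underside; top edge 108 above the underside. White diffuser on +x, cooling ribs and two dials on -x. Pinch the top edge (20).
- panel_face (a point): middle of the light panel's white diffuser, 11 from the panel's centre along its +x, at the same height.
- camera: the camera and its lens (81 dia, pointing to the rail's -x), fixed on the rail beyond the stop. Origin: middle of the lens's front, 74 above the desk, 165 beyond the mouth. The camera body begins 78 behind it, 126 wide, top 132 above the desk. Not to be touched.
- film_a: film cassette, upright cylinder 25 dia x 48 high, on the left of the track; origin under its middle; leave it alone.
- film_b: film cassette, upright, 25 dia x 48 high, on the left of the rail's mouth; origin under its middle; leave it alone.
- film_c: film cassette, upright, 25 dia x 48 high, close beside the film holder; origin under its middle; leave it alone.
- loupe: black stand magnifier, upright cylinder 47 dia x 45 high, close to the light panel; origin under its middle; leave it alone.
- air_blower: black rubber dust blower standing nozzle up, 65 dia x 124 high, left rear; origin under its middle; leave it alone.
- lens_zoom: long photo lens standing on end, 82 dia x 130 high, right rear; origin under its middle; leave it alone.
- film_holder: the whole film holder (see the point at its centre); origin under the middle of its plate, axes as there.
- light_panel: the whole light panel (see the point at its centre); origin under the middle of its plate, axes as there.
There are look-alikes about, which are no part of the job. What is shaped like the film_holder but red is not meant.

How it is judged:
By the outcome, as a careful person would: the job done as asked, in the order asked, and still so for the second after the job is handed in, with the robot touching nothing.
It also fails if it takes over 72 s, if anything falls off the work surface, if the arm or the gripper's body presses on something with over 40 N, if the wrist force passes 120 N, or if a joint passes its speed limit or range.

## Working session

There is one attempt and no reset: what is moved stays moved. The work goes in short steps, Python scripts to look and compute and a tool call to move; the robot and the scene stay as the last step left them, time stands still between calls to the robot, and variables do not carry over. Pictures are saved under pics/ and viewed, at most 10 in all, crops included, and the job is handed in when it is done.

Besides the shell and the picture viewer there is one more tool, called after "Call:" by a JSON object that holds its "op" and its "data". carry_out: Moves the arm, as the interface text tells. Its arguments: {"type":"object","properties":{"targets":{"type":"array","items":{"type":"object","properties":{"offset":{"type":"array","items":{"type":"number"}},"turn":{"type":"number"}}}},"claw":{"type":"number"},"squeeze":{"type":"number"}},"required":["targets"]}

```bash
mkdir -p pics; ls
cat > h.py <<'E'
from rig import *
import numpy as np, cv2
from scipy.spatial.transform import Rotation as R
def rot(o): 
    o=np.array(o,float)
    return o if o.shape==(3,3) else R.from_euler('xyz',o).as_matrix()
def ray(cal,px):
    px=np.array(px,float).reshape(-1,1,2)
    u=cv2.undistortPoints(px,np.array(cal['camera_matrix'],float),np.array(cal['distortion'],float)).reshape(-1,2)
    d=np.c_[u[:,0],-u[:,1],-np.ones(len(u))]
    return np.array(cal['origin']),d@rot(cal['orientation']).T
def onz(cal,px,z):
    o,d=ray(cal,px); return o+d*((z-o[2])/d[:,2])[:,None]
def proj(cal,P):
    P=np.atleast_2d(P); c=(P-np.array(cal['origin']))@rot(cal['orientation'])
    c=c*[1,-1,-1]
    return cv2.projectPoints(c.reshape(-1,1,3),np.zeros(3),np.zeros(3),np.array(cal['camera_matrix'],float),np.array(cal['distortion'],float))[0].reshape(-1,2)
E
python3 - <<'E'
from h import *
s=read_state();print({k:np.round(v,3) for k,v in s.items()})
ims=[]
for n in ['top','scene']:
    im=capture(n);cv2.imwrite(f'pics/{n}0.png',im[:,:,::-1]);c=get_calibration(n);print(n,c)
    for l in ['rail','clamp_lever','lever_knob','film_center','panel_center','panel_face','camera','film_a','loupe','air_blower','lens_zoom','film_holder','light_panel']:
        print(l,[(np.round(d['extent']).astype(int).tolist(),round(d['p'],2)) for d in look_for(n,l)][:4])
print('wrist',get_calibration('wrist'))
E
```

```text
pics
{'time': np.float64(0.0), 'qpos': array([-1.056,  0.386,  0.007, -0.   , -1.194, -0.259]), 'joint_velocities': array([-0.001, -0.001, -0.   , -0.001,  0.001, -0.   ]), 'joint_efforts': array([ 0.0000e+00, -3.9229e+01,  1.8840e+01,  4.1860e+00, -5.0000e-03,
       -0.0000e+00]), 'eef_pos': array([ 0.158, -0.604,  0.23 ]), 'orientation': array([ 3.139, -0.   , -2.886]), 'ft_force': array([ 0.554,  0.585, -0.29 ]), 'wrist_torque': array([ 0.019, -0.012,  0.002]), 'gripper_force': np.float64(0.0), 'opening': np.float64(0.085)}
top {'camera_matrix': array([[451.64960867,   0.        , 260.42644146],
       [  0.        , 451.64960867, 190.68129714],
       [  0.        ,   0.        ,   1.        ]]), 'distortion': array([-0.1479861,  0.       ,  0.       ,  0.       ,  0.       ]), 'origin': array([ 0.35145103, -0.05327651,  1.3039997 ]), 'orientation': array([ 0.1501673 ,  0.02133436, -1.59951076])}
rail [([225, 76, 294, 221], 0.76)]
clamp_lever [([257, 185, 269, 218], 0.66), ([350, 153, 368, 172], 0.5), ([206, 160, 216, 175], 0.23)]
lever_knob [([352, 154, 370, 172], 0.64), ([258,
[... 1533 characters left out ...]
6), ([190, 186, 196, 197], 0.6)]
loupe []
air_blower [([198, 145, 214, 175], 0.54)]
lens_zoom [([326, 155, 357, 205], 0.75), ([194, 184, 198, 198], 0.22)]
film_holder [([146, 153, 167, 187], 0.86), ([131, 197, 155, 232], 0.64)]
light_panel [([316, 203, 350, 246], 0.81), ([143, 184, 147, 198], 0.43)]
wrist {'camera_matrix': array([[340.93770899,   0.        , 251.90811312],
       [  0.        , 340.93770899, 194.41770333],
       [  0.        ,   0.        ,   1.        ]]), 'distortion': array([-0.06452757,  0.        ,  0.        ,  0.        ,  0.        ]), 'origin': array([ 0.09316313, -0.62157733,  0.37357443]), 'orientation': array([-2.70085205e-01, -2.29859922e-04,  1.82631387e+00])}
```

```bash
python3 -c "
import cv2
a=cv2.imread('pics/top0.png')[65:290,110:400]
cv2.imwrite('pics/topc.png',cv2.resize(a,None,fx=2.65,fy=2.65,interpolation=cv2.INTER_CUBIC))"
```

```text
(no output)
```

View pics/topc.png

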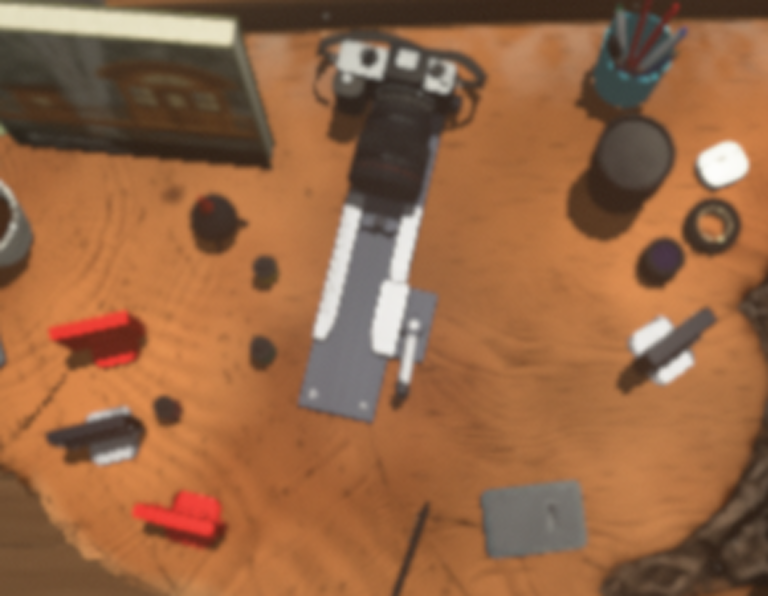

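The view shows the rail with its open end at the bottom (landing corners at crop 300,403 and 371,420), the lever at 413,325 with its knob at 402,390, the black film holder at 95,437 between red look-alikes, and the panel at 675,340.

Run:
```python
from h import *
c=get_calibration('top')
f=lambda x,y,z:(onz(c,[[110+x/2.65,65+y/2.65]],z)[0]*1000).round()
for n,a in dict(landL=(300,403,.012),landR=(371,420,.012),knob=(403,388,.06),axis=(413,325,.035),lipL_mouth=(322,338,.026),lipLfar=(350,206,.026),filmT1=(50,437,.108),filmT2=(136,424,.108),plate1=(95,463,.01),plate2=(140,457,.01),panT1=(645,362,.108),panT2=(713,315,.108),panplfront=(645,325,.01),panplback=(690,375,.01),loupe=(662,257,.045),filmc=(167,408,.048),filmb=(262,352,.048),filma=(264,270,.048),blow=(212,222,.1),zoom=(633,155,.13),thumb=(378,225,.035)).items(): print(n,f(*a))
print(R.from_matrix(rot(read_state()['orientation'])).as_matrix().round(3))
```

```text
landL [474.  78.  12.]
landR [454.   1.  12.]
knob [482. -35.  60.]
axis [552. -47.  35.]
lipL_mouth [543.  51.  26.]
lipLfar [689.  18.  26.]
filmT1 [437. 325. 108.]
filmT2 [449. 235. 108.]
plate1 [415. 305.  10.]
plate2 [420. 255.  10.]
panT1 [ 496. -281.  108.]
panT2 [ 541. -353.  108.]
panplfront [ 548. -302.   10.]
panplback [ 492. -348.   10.]
loupe [ 616. -318.   45.]
filmc [470. 216.  48.]
filmb [526. 114.  48.]
filma [615. 111.  48.]
blow [657. 158. 100.]
zoom [ 706. -278.  130.]
thumb [664. -13.  35.]
[[-0.967 -0.253  0.   ]
 [-0.253  0.967 -0.   ]
 [-0.    -0.    -1.   ]]
```

```bash
cat >> h.py <<'E'
def plan(targets,start=None,step=45,ang=8.0):
    """targets: (x,y,z mm, yaw deg). Prints calls in tool axes of each call's start."""
    s=read_state()
    if start is None:
        Rm=rot(s['orientation']); start=list(np.array(s['eef_pos'])*1000)+[np.degrees(np.arctan2(Rm[1,0],Rm[0,0]))]
    cur=np.array(start,float); rows=[]
    for t in targets:
        t=np.array(t,float); d=t-cur; d[3]=(d[3]+180)%360-180
        n=max(1,int(np.ceil(max(np.linalg.norm(d[:3])/step,abs(d[3])/ang))))
        rows+=[cur+d*(i+1)/n for i in range(n)]; cur=cur+d
    while len(rows)%5: rows.append(rows[-1])
    b=np.array(start,float)
    for k in range(0,len(rows),5):
        y=np.radians(b[3]); X=np.array([np.cos(y),np.sin(y),0]);Y=np.array([np.sin(y),-np.cos(y),0])
        print('[',', '.join('{"offset":[%.1f,%.1f,%.1f],"turn":%.1f}'%((r-b)[:3]@X,(r-b)[:3]@Y,-(r-b)[2],-(r-b)[3]) for r in rows[k:k+5]),']')
        b=rows[k+4]
    print('end',b.round(1))
def st():
    s=read_state();Rm=rot(s['orientation']);print('t',round(float(s['time']),2),(np.array(s['eef_pos'])*1000).round(1),'yaw',np.degrees(np.arctan2(Rm[1,0],Rm[0,0])).round(1),'F',np.round(s['ft_force'],1),'open',round(s['opening']*1000,1),'grip',round(float(s['gripper_force']),1),'q',np.round(s['qpos'],2))
E
python3 - <<'E'
from h import *
plan([(470,-70,220,-103)],step=48)
a=cv2.imread('pics/scene0.png')[120:270,110:370]
cv2.imwrite('pics/scenec.png',cv2.resize(a,None,fx=3,fy=3,interpolation=cv2.INTER_CUBIC))
E
```

```text
[ {"offset":[-33.6,33.7,0.9],"turn":-4.8}, {"offset":[-67.2,67.4,1.7],"turn":-9.6}, {"offset":[-100.8,101.2,2.6],"turn":-14.4}, {"offset":[-134.4,134.9,3.5],"turn":-19.2}, {"offset":[-168.1,168.6,4.4],"turn":-24.0} ]
[ {"offset":[-44.4,17.1,0.9],"turn":-4.8}, {"offset":[-88.8,34.3,1.7],"turn":-9.6}, {"offset":[-133.2,51.4,2.6],"turn":-14.4}, {"offset":[-177.7,68.6,3.5],"turn":-19.2}, {"offset":[-222.1,85.7,4.4],"turn":-24.0} ]
[ {"offset":[-47.6,-2.4,0.9],"turn":-4.8}, {"offset":[-95.1,-4.8,1.7],"turn":-9.6}, {"offset":[-142.7,-7.1,2.6],"turn":-14.4}, {"offset":[-142.7,-7.1,2.6],"turn":-14.4}, {"offset":[-142.7,-7.1,2.6],"turn":-14.4} ]
end [ 470.  -70.  220. -103.]
```

View pics/scenec.png

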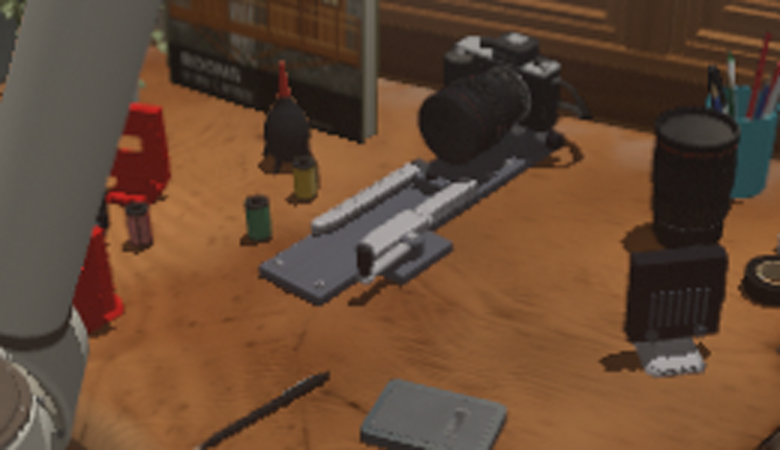

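The panel (crop 675,300) shows its cooling ribs towards the robot, so the diffuser already faces away, and the lever knob is at 365,257.

Call:
{"op": "carry_out", "data": {"targets": [{"offset": [-34, 34, 1], "turn": -5}, {"offset": [-67, 67, 2], "turn": -10}, {"offset": [-101, 101, 3], "turn": -14}, {"offset": [-134, 135, 4], "turn": -19}, {"offset": [-168, 169, 5], "turn": -24}], "claw": 0}}

```text
time: 1.9
eef_pos: [0.2785, -0.3971, 0.2265]
orientation: [-3.141, 0.0, -2.464]
ft_force: [1.0, -0.0, 0.2]
opening: 0.0853
gripper_force: 0.0
```

Call:
{"op": "carry_out", "data": {"targets": [{"offset": [-44, 17, 1], "turn": -5}, {"offset": [-89, 34, 2], "turn": -10}, {"offset": [-133, 51, 3], "turn": -14}, {"offset": [-178, 69, 4], "turn": -19}, {"offset": [-222, 86, 4], "turn": -24}]}}

```text
time: 2.4
eef_pos: [0.3982, -0.1909, 0.2227]
orientation: [-3.141, 0.0, -2.044]
ft_force: [0.8, -1.3, 0.6]
opening: 0.0853
gripper_force: 0.0
```

Call:
{"op": "carry_out", "data": {"targets": [{"offset": [-48, -2, 1], "turn": -5}, {"offset": [-95, -5, 2], "turn": -10}, {"offset": [-143, -7, 3], "turn": -14.4}, {"offset": [-143, -7, 3], "turn": -14.4}, {"offset": [-143, -7, 3], "turn": -14.4}], "claw": 0.5}}

```text
time: 2.9
eef_pos: [0.4697, -0.0681, 0.2191]
orientation: [3.141, -0.0, -1.795]
ft_force: [-0.4, -0.4, 0.7]
opening: 0.0427
gripper_force: 0.0
```

Run:
```python
from h import *
import pickle
st(); c=get_calibration('wrist'); im=capture('wrist'); pickle.dump((c,im),open('w1.pkl','wb'))
cv2.imwrite('pics/w1.png',cv2.resize(im[:,:,::-1],None,fx=1.5,fy=1.5))
for l in ['clamp_lever','lever_knob','rail']: print(l,[(np.round(d['extent']).astype(int).tolist(),round(d['p'],2)) for d in look_for('wrist',l)][:4])
```

```text
t 2.9 [469.7 -68.1 219.1] yaw -102.8 F [-0.4 -0.4  0.7] open 42.7 grip 0.0 q [ 0.2   0.14 -0.37 -0.   -1.07 -0.42]
clamp_lever [([165, 194, 251, 223], 0.78)]
lever_knob [([165, 199, 253, 226], 0.76)]
rail [([0, 185, 283, 322], 0.69)]
```

View pics/w1.png

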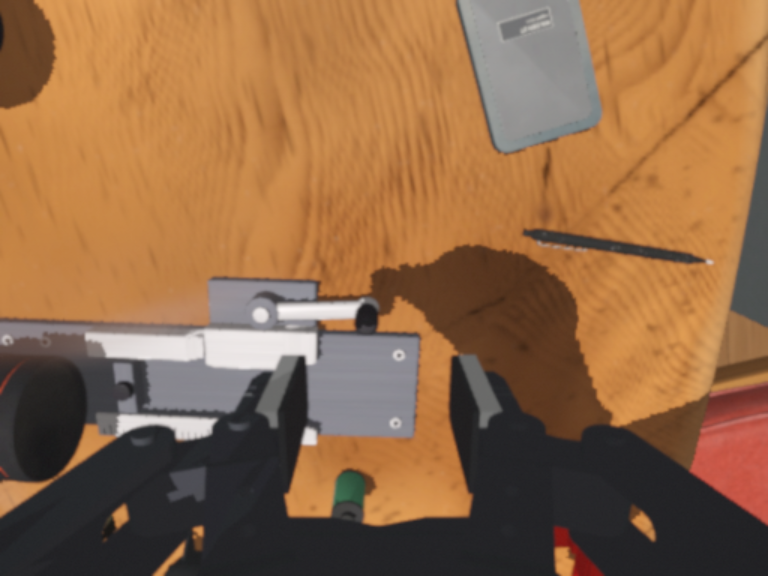

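Left in the picture is rail +x. The landing corners are at (419,334) and (413,438), the jaw end at (317,365), the lever axis at (262,313) and the knob at (367,316).

Run:
```python
from h import *
import pickle
from scipy.optimize import least_squares
c,im=pickle.load(open('w1.pkl','rb'))
pts=np.array([[-75,-42,12],[-75,42,12],[0,42,26]])/1000.  
px=np.array([[419,334],[413,438],[316,445]])/1.5
# base -y edge far points (image): y=-42
edge=np.array([[20,321],[110,324]])/1.5
def W(p,P):
    a=p[2];return np.c_[p[0]+P[:,0]*np.cos(a)-P[:,1]*np.sin(a),p[1]+P[:,0]*np.sin(a)+P[:,1]*np.cos(a),P[:,2]]
e=onz(c,edge,.012)
def f(p):
    r=(proj(c,W(p,pts))-px).ravel()/1
    n=np.array([-np.sin(p[2]),np.cos(p[2])]); ed=((e[:,:2]-p[:2])@n+.042)*1000
    return np.r_[r[:4],0*r[4:],ed]
s=least_squares(f,[.537,.023,-.23]);p=s.x;print(p[:2]*1000,np.degrees(p[2]),s.fun.round(1))
np.save('rail.npy',p)
for n,P in dict(knobtop=[-36,-62,60],knobbot=[-36,-62,30],axis=[36,-62,35],stop=[132,0,28],lipend=[0,42,26],jaw0=[0,-22.5,26],lens=[165,0,74]).items():
    w=W(p,np.array([P])/1000.);print(n,(w*1000).round(),(proj(c,w)*1.5).round())
```

```text
[537.62156873  20.59045114] -14.804759612692324 [ 0.1  0.6 -0.1 -0.8 -0.  -0.   0.2 -0.2]
knobtop [[487. -30.  60.]] [[365. 330.]]
knobbot [[487. -30.  30.]] [[366. 315.]]
axis [[557. -49.  35.]] [[259. 313.]]
stop [[665. -13.  28.]] [[132. 387.]]
lipend [[548.  61.  26.]] [[314. 444.]]
jaw0 [[532.  -1.  26.]] [[314. 364.]]
lens [[697. -22.  74.]] [[ 51. 416.]]
```

```bash
cat >> h.py <<'E'
def rw(x,y,z,dyaw=-90):
    p=np.load('rail.npy');a=p[2]
    return (p[0]*1e3+x*np.cos(a)-y*np.sin(a),p[1]*1e3+x*np.sin(a)+y*np.cos(a),z,np.degrees(a)+dyaw)
def lev(a,z,r=72): return rw(36-r*np.cos(a),-62-r*np.sin(a),z)
E
python3 - <<'E'
from h import *
plan([lev(.1,95),lev(.1,34)],step=48)
plan([lev(a,34) for a in np.linspace(.1,1.6,11)[1:]],start=lev(.1,34))
plan([lev(1.6,34),lev(1.6,130)],start=lev(1.6,34))
E
```

```text
[ {"offset":[-11.9,-2.9,41.5],"turn":0.6}, {"offset":[-23.8,-5.9,82.9],"turn":1.2}, {"offset":[-35.7,-8.8,124.4],"turn":1.8}, {"offset":[-35.7,-8.8,154.9],"turn":1.8}, {"offset":[-35.7,-8.8,185.4],"turn":1.8} ]
end [ 485.5  -37.2   34.  -104.8]
[ {"offset":[10.6,-1.9,-0.0],"turn":-0.0}, {"offset":[20.9,-5.3,-0.0],"turn":-0.0}, {"offset":[30.4,-10.3,-0.0],"turn":-0.0}, {"offset":[39.2,-16.6,-0.0],"turn":-0.0}, {"offset":[46.9,-24.1,-0.0],"turn":-0.0} ]
[ {"offset":[6.5,-8.6,-0.0],"turn":-0.0}, {"offset":[11.6,-18.1,-0.0],"turn":-0.0}, {"offset":[15.3,-28.3,-0.0],"turn":-0.0}, {"offset":[17.4,-38.8,-0.0],"turn":-0.0}, {"offset":[17.9,-49.6,-0.0],"turn":-0.0} ]
end [ 540.2 -118.7   34.  -104.8]
[ {"offset":[0.0,0.0,-0.0],"turn":-0.0}, {"offset":[0.0,0.0,-32.0],"turn":-0.0}, {"offset":[0.0,0.0,-64.0],"turn":-0.0}, {"offset":[0.0,0.0,-96.0],"turn":-0.0}, {"offset":[0.0,0.0,-96.0],"turn":-0.0} ]
end [ 540.2 -118.7  130.  -104.8]
```

Call:
{"op": "carry_out", "data": {"targets": [{"offset": [-12, -3, 41], "turn": 0.6}, {"offset": [-24, -6, 83], "turn": 1.2}, {"offset": [-36, -9, 124], "turn": 1.8}, {"offset": [-36, -9, 155], "turn": 1.8}, {"offset": [-36, -9, 185], "turn": 1.8}]}}

```text
time: 3.6
eef_pos: [0.486, -0.0369, 0.0331]
orientation: [3.142, -0.0, -1.83]
ft_force: [0.3, 0.5, -0.5]
opening: 0.0426
gripper_force: 0.0
```

Call:
{"op": "carry_out", "data": {"targets": [{"offset": [0, 0, 0], "turn": 0}, {"offset": [0, 0, 0], "turn": 0}, {"offset": [0, 0, 0], "turn": 0}, {"offset": [0, 0, 0], "turn": 0}, {"offset": [0, 0, 0], "turn": 0}], "claw": 1, "squeeze": 30}}

```text
time: 4.1
eef_pos: [0.4848, -0.0365, 0.0345]
orientation: [3.139, -0.001, -1.829]
ft_force: [-4.3, -0.6, -6.1]
opening: 0.0147
gripper_force: 29.7
```

Call:
{"op": "carry_out", "data": {"targets": [{"offset": [10.6, -2, 0], "turn": 0}, {"offset": [21, -5, 0], "turn": 0}, {"offset": [30.5, -10, 0], "turn": 0}, {"offset": [39, -16.5, 0], "turn": 0}, {"offset": [47, -24, 0], "turn": 0}]}}

```text
time: 4.6
eef_pos: [0.4901, -0.0888, 0.0341]
orientation: [3.127, -0.005, -1.828]
ft_force: [-14.9, -3.2, 6.6]
opening: 0.0148
gripper_force: 30.2
```

Call:
{"op": "carry_out", "data": {"targets": [{"offset": [6.5, -8.6, 0], "turn": 0}, {"offset": [11.6, -18, 0], "turn": 0}, {"offset": [15.3, -28.3, 0], "turn": 0}, {"offset": [17.4, -38.8, 0], "turn": 0}, {"offset": [18, -50, 0], "turn": 0}]}}

```text
time: 5.1
eef_pos: [0.5354, -0.121, 0.0341]
orientation: [3.13, -0.006, -1.829]
ft_force: [-8.4, -8.9, -2.6]
opening: 0.0147
gripper_force: 30.3
```

Call:
{"op": "carry_out", "data": {"targets": [{"offset": [0, 0, 0], "turn": 0}, {"offset": [0, 0, 0], "turn": 0}, {"offset": [0, 0, -32], "turn": 0}, {"offset": [0, 0, -64], "turn": 0}, {"offset": [0, 0, -96], "turn": 0}], "claw": 0.4}}

```text
time: 5.6
eef_pos: [0.5429, -0.117, 0.133]
orientation: [-3.137, 0.001, -1.827]
ft_force: [0.6, -0.8, 0.7]
opening: 0.0511
gripper_force: 0.0
```

Run:
```python
from h import *
import pickle
st(); c=get_calibration('wrist'); im=capture('wrist'); pickle.dump((c,im),open('w2.pkl','wb'))
cv2.imwrite('pics/w2.png',im[100:384,:,::-1])
W=lambda t:np.array([[t[0],t[1],t[2]]])/1000
for n,t in dict(knobtop16=lev(1.6,60),k15=lev(1.5,60),k14=lev(1.4,60),land=rw(-75,-42,12),land2=rw(-75,42,12),jawend=rw(0,-22.5,26),axis=rw(36,-62,35)).items(): print(n,proj(c,W(t)).round()-[0,100])
# next: above film
plan([(440,275,240,-82)],step=48)
```

```text
t 5.6 [ 542.9 -117.   133. ] yaw -104.7 F [ 0.6 -0.8  0.7] open 51.1 grip 0.0 q [ 0.08  0.36 -0.3   0.   -0.9  -0.34]
knobtop16 [[256. 102.]]
k15 [[267. 102.]]
k14 [[278. 104.]]
land [[384. 187.]]
land2 [[373. 264.]]
jawend [[300. 216.]]
axis [[258. 180.]]
[ {"offset":[-39.2,22.4,-11.2],"turn":-2.5}, {"offset":[-78.4,44.8,-22.4],"turn":-5.0}, {"offset":[-117.7,67.3,-33.6],"turn":-7.5}, {"offset":[-156.9,89.7,-44.8],"turn":-10.0}, {"offset":[-196.1,112.1,-56.0],"turn":-12.5} ]
[ {"offset":[-43.1,13.4,-11.2],"turn":-2.5}, {"offset":[-86.3,26.8,-22.4],"turn":-5.0}, {"offset":[-129.4,40.1,-33.6],"turn":-7.5}, {"offset":[-172.6,53.5,-44.8],"turn":-10.0}, {"offset":[-172.6,53.5,-44.8],"turn":-10.0} ]
end [440. 275. 240. -82.]
```

View pics/w2.png

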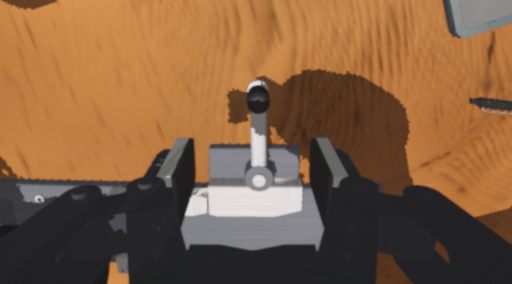

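The lever now points straight away from the rail: axis at (258,180), knob at (258,99), which is about 1.58–1.6 rad, so the clamp is open.

Call:
{"op": "carry_out", "data": {"targets": [{"offset": [-39, 22, -11], "turn": -2.5}, {"offset": [-78, 45, -22], "turn": -5}, {"offset": [-118, 67, -34], "turn": -7.5}, {"offset": [-157, 90, -45], "turn": -10}, {"offset": [-196, 112, -56], "turn": -12.5}], "claw": 0}}

```text
time: 6.15
eef_pos: [0.4832, 0.1032, 0.1885]
orientation: [-3.137, 0.003, -1.607]
ft_force: [0.7, 1.1, 0.3]
opening: 0.085
gripper_force: 0.0
```

Call:
{"op": "carry_out", "data": {"targets": [{"offset": [-43, 13, -11], "turn": -2.5}, {"offset": [-86, 27, -22], "turn": -5}, {"offset": [-129, 40, -34], "turn": -7.5}, {"offset": [-173, 53, -45], "turn": -10}, {"offset": [-173, 53, -45], "turn": -10}]}}

```text
time: 6.65
eef_pos: [0.4371, 0.2817, 0.2346]
orientation: [-3.134, 0.006, -1.427]
ft_force: [-0.0, 0.1, 0.5]
opening: 0.0855
gripper_force: 0.0
```

Run:
```python
from h import *
import pickle
st(); c=get_calibration('wrist'); im=capture('wrist'); pickle.dump((c,im),open('w3.pkl','wb'))
cv2.imwrite('pics/w3.png',cv2.resize(im[:,:,::-1],None,fx=1.5,fy=1.5))
```

```text
t 6.65 [437.1 281.7 234.6] yaw -81.8 F [-0.   0.1  0.5] open 85.5 grip 0.0 q [ 0.89  0.2  -0.25  0.   -1.11 -0.74]
```

View pics/w3.png

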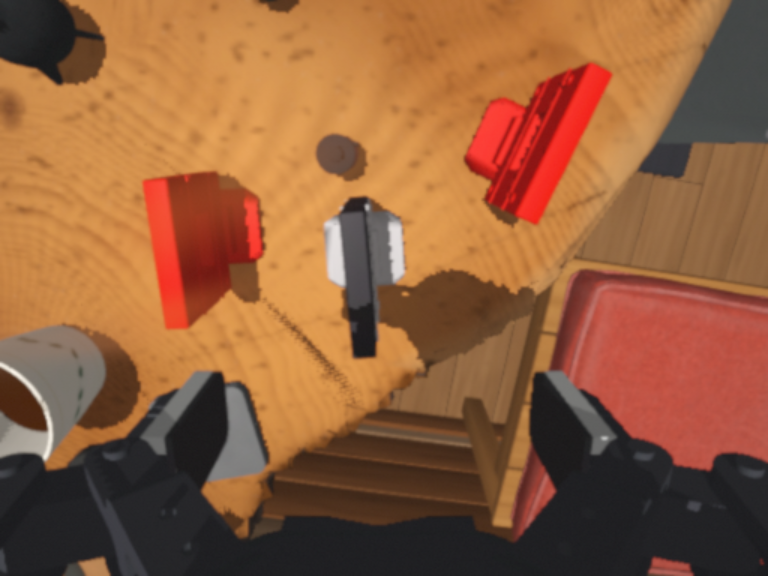

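The black film holder has its top edge running from about (357,205) to (364,356), and its bright plate spans x 325–405 centred near y 250. The red look-alikes stand on both sides and film_c is at (338,155).

Run:
```python
from h import *
import pickle
c,im=pickle.load(open('w3.pkl','rb'))
f=lambda x,y,z:(onz(c,[[x/1.5,y/1.5]],z)[0]*1000).round(1)
for n,a in dict(farL=(352,356,.108),farR=(376,355,.108),midL=(345,225,.108),midR=(368,225,.108),near=(357,198,.108),near2=(357,212,.108),pL1=(325,225,.0),pL2=(329,283,0),pR1=(403,218,0),pR2=(405,280,0),filmc=(337,150,.048)).items(): print(n,f(*a))
print((np.array(c['origin'])*1000).round())
g=cv2.cvtColor(im,cv2.COLOR_RGB2GRAY)
for r in (135,140,145,150,155,160,180,200,220,230,236,238,240): print(r,g[r,210:275:2])
```

```text
farL [446.4 329.3 108. ]
farR [433.  326.7 108. ]
midL [459.6 256.  108. ]
midR [447.6 254.3 108. ]
near [455.2 241.2 108. ]
near2 [454.2 248.4 108. ]
pL1 [479.7 275.1   0. ]
pL2 [471.5 318.7   0. ]
pR1 [423.4 261.7   0. ]
pR2 [414.6 308.    0. ]
filmc [473.5 219.6  48. ]
[446. 214. 376.]
135 [172 175 175 170 166 165 162 161 164 157  97  42  37  37  37  36  40  84
  92  79  97 121 160 164 165 168 168 172 172 171 170 167 165]
140 [169 167 167 166 161 159 162 163 154  76  40  40  39  40  43  45  38 121
 108  86  81  82  83  87 110 149 169 171 169 168 166 164 164]
145 [165 161 160 165 168 168 154 145  98  93  92  92  91  89  89  87  65  80
 100  97  97  95  94  95  99 130 134 116 113 152 157 160 162]
150 [165 163 161 195 215 217 218 221 176  90  92  91  90  88  88  87  72  58
  92 101 103 104 102 101 132 207 211 209 199 150 153 156 163]
155 [167 166 164 150 169 203 224 227 194  95  90  89  88  88  87  85  77  50
  86 104 104 102 104 103 107 196 224 224 219 148 165 169 168]
160 [170 170 171 163 179 210 225 226 216 116  88  87  86  86  85  84  81  52
  83 102 106 102 104 104 107 195 223 2
[... 296 characters left out ...]
  76]
220 [167 166 167 167 164 165 166 163 164 165 165 143  71  60  33  29  29  27
  28  28  76 143 158 156 159 161 160 158 156 131  91  72  74]
230 [141 157 167 167 166 166 166 164 163 158 150 149  93  30  28  29  28  29
  28  29  76 153 159 159 157 154 153 156 159 158 157 158 149]
236 [116  91 109 145 163 166 166 167 164 161 158 160 128  46  28  28  27  30
  29  30  82 147 152 157 158 157 154 152 154 159 161 160 161]
238 [130 115  95 110 158 165 166 168 165 160 158 161 143  91  77  77  86  93
  99 104 124 150 149 152 157 156 155 153 151 157 162 160 159]
240 [146 142 118  95 119 149 162 166 166 162 161 164 164 156 155 157 158 156
 154 155 154 154 152 152 153 154 152 151 149 154 160 159 158]
```

Run:
```python
from h import *
g=(447,289,82,-79.3)
plan([(447,289,150,-79.3),g],step=48)
up=(447,289,165,-79.3)
plan([up,rw(-40,0,165),rw(-40,0,107)],start=g,step=46)
```

```text
[ {"offset":[-4.1,-5.8,41.7],"turn":-1.3}, {"offset":[-8.3,-11.6,83.4],"turn":-2.6}, {"offset":[-8.3,-11.6,117.4],"turn":-2.6}, {"offset":[-8.3,-11.6,151.4],"turn":-2.6}, {"offset":[-8.3,-11.6,151.4],"turn":-2.6} ]
end [447.  289.   82.  -79.3]
[ {"offset":[0.0,0.0,-41.5],"turn":-0.0}, {"offset":[0.0,0.0,-83.0],"turn":-0.0}, {"offset":[43.9,-0.5,-83.0],"turn":4.3}, {"offset":[87.8,-1.0,-83.0],"turn":8.5}, {"offset":[131.7,-1.6,-83.0],"turn":12.8} ]
[ {"offset":[42.7,-10.2,-0.0],"turn":4.3}, {"offset":[85.4,-20.4,-0.0],"turn":8.5}, {"offset":[128.1,-30.6,-0.0],"turn":12.8}, {"offset":[128.1,-30.6,29.0],"turn":12.8}, {"offset":[128.1,-30.6,58.0],"turn":12.8} ]
end [ 498.9   30.8  107.  -104.8]
```

Call:
{"op": "carry_out", "data": {"targets": [{"offset": [-4, -6, 42], "turn": -1.3}, {"offset": [-8, -11.5, 83], "turn": -2.6}, {"offset": [-8, -11.5, 117], "turn": -2.6}, {"offset": [-8, -11.5, 152], "turn": -2.6}, {"offset": [-8, -11.5, 152], "turn": -2.6}], "claw": 0.4}}

```text
time: 7.2
eef_pos: [0.4449, 0.2819, 0.0755]
orientation: [3.134, -0.005, -1.392]
ft_force: [0.1, -0.9, 0.7]
opening: 0.0513
gripper_force: 0.0
```

Call:
{"op": "carry_out", "data": {"targets": [{"offset": [0, 0, 0], "turn": 0}, {"offset": [0, 0, 0], "turn": 0}, {"offset": [0, 0, 0], "turn": 0}, {"offset": [0, 0, 0], "turn": 0}, {"offset": [0, 0, 0], "turn": 0}], "claw": 1, "squeeze": 40}}

```text
time: 7.7
eef_pos: [0.4483, 0.2859, 0.0817]
orientation: [-3.137, 0.002, -1.389]
ft_force: [-0.2, -0.1, 6.8]
opening: 0.0133
gripper_force: 42.2
```

```bash
python3 -c "
from h import *
st(); print(np.degrees(R.from_matrix(rot(read_state()['orientation'])*np.array([1,-1,-1])).as_euler('xyz')))"
```

```text
t 7.7 [448.3 285.9  81.7] yaw -79.6 F [-0.2 -0.1  6.8] open 13.3 grip 42.2 q [ 0.87  0.39 -0.42  0.   -0.76 -0.69]
[  0.23906518   0.13914564 -79.60753956]
```

Run:
```python
from h import *
plan([(448.3,285.9,165,-79.6),rw(-42,-3,165),rw(-42,-3,108)],step=46)
```

```text
[ {"offset":[0.0,0.0,-41.6],"turn":-0.0}, {"offset":[0.0,0.0,-83.3],"turn":-0.0}, {"offset":[43.7,-0.1,-83.3],"turn":4.2}, {"offset":[87.3,-0.2,-83.3],"turn":8.4}, {"offset":[131.0,-0.3,-83.3],"turn":12.6} ]
[ {"offset":[42.6,-9.6,-0.0],"turn":4.2}, {"offset":[85.1,-19.3,-0.0],"turn":8.4}, {"offset":[127.7,-28.9,-0.0],"turn":12.6}, {"offset":[127.7,-28.9,28.5],"turn":12.6}, {"offset":[127.7,-28.9,57.0],"turn":12.6} ]
end [ 496.2   28.4  108.  -104.8]
```

Call:
{"op": "carry_out", "data": {"targets": [{"offset": [0, 0, -35], "turn": 0}, {"offset": [0, 0, -70], "turn": 0}, {"offset": [0, 0, -83], "turn": 0}, {"offset": [44, 0, -83], "turn": 4}, {"offset": [87, 0, -83], "turn": 8.4}]}}

```text
time: 8.2
eef_pos: [0.4622, 0.199, 0.1628]
orientation: [-3.141, 0.001, -1.538]
ft_force: [0.3, -0.6, -3.1]
opening: 0.0135
gripper_force: 40.8
```

Run:
```python
from h import *
st()
plan([rw(-42,-3,165),rw(-42,-3,165),rw(-42,-3,112)],step=46)
```

```text
t 8.2 [462.2 199.  162.8] yaw -88.1 F [ 0.3 -0.6 -3.1] open 13.5 grip 40.8 q [ 0.73  0.24 -0.39 -0.   -0.94 -0.7 ]
[ {"offset":[42.9,-7.1,-0.5],"turn":4.2}, {"offset":[85.8,-14.2,-1.1],"turn":8.4}, {"offset":[128.7,-21.3,-1.6],"turn":12.5}, {"offset":[171.6,-28.4,-2.2],"turn":16.7}, {"offset":[171.6,-28.4,-2.2],"turn":16.7} ]
[ {"offset":[0.0,0.0,26.5],"turn":-0.0}, {"offset":[0.0,0.0,53.0],"turn":-0.0}, {"offset":[0.0,0.0,53.0],"turn":-0.0}, {"offset":[0.0,0.0,53.0],"turn":-0.0}, {"offset":[0.0,0.0,53.0],"turn":-0.0} ]
end [ 496.2   28.4  112.  -104.8]
```

Held (force −3.1 N agrees with 0.26 kg). I go to the landing.

Call:
{"op": "carry_out", "data": {"targets": [{"offset": [43, -7, 0], "turn": 4.2}, {"offset": [86, -14, -1], "turn": 8.4}, {"offset": [129, -21, -1.5], "turn": 12.5}, {"offset": [171.5, -28.5, -2], "turn": 16.7}, {"offset": [171.5, -28.5, -2], "turn": 16.7}]}}

```text
time: 8.7
eef_pos: [0.4964, 0.0248, 0.1641]
orientation: [3.14, -0.001, -1.836]
ft_force: [-0.2, 0.9, -2.2]
opening: 0.0135
gripper_force: 40.8
```

Call:
{"op": "carry_out", "data": {"targets": [{"offset": [0, 0, 26], "turn": 0}, {"offset": [0, 0, 53], "turn": 0}, {"offset": [0, 0, 53], "turn": 0}, {"offset": [0, 0, 53], "turn": 0}, {"offset": [0, 0, 53], "turn": 0}]}}

```text
time: 9.2
eef_pos: [0.498, 0.0295, 0.1127]
orientation: [-3.139, 0.001, -1.827]
ft_force: [-0.4, 0.1, -2.1]
opening: 0.0133
gripper_force: 40.8
```

Run:
```python
from h import *
import pickle
st(); c=get_calibration('wrist'); im=capture('wrist'); pickle.dump((c,im),open('w4.pkl','wb'))
cv2.imwrite('pics/w4.png',cv2.resize(im[:,:,::-1],None,fx=1.5,fy=1.5))
W=lambda t:np.array([[t[0],t[1],t[2]]])/1000
for n,t in dict(land=rw(-75,-42,12),jaw0=rw(0,-24.5,26),jawo=rw(0,-42,26)).items(): print(n,proj(c,W(t)).round()*1.5)
```

```text
t 9.2 [498.   29.5 112.7] yaw -104.7 F [-0.4  0.1 -2.1] open 13.3 grip 40.8 q [ 0.39  0.3  -0.46  0.   -0.81 -0.64]
land [[451.5 208.5]]
jaw0 [[289.5 250.5]]
jawo [[288.  211.5]]
```

View pics/w4.png

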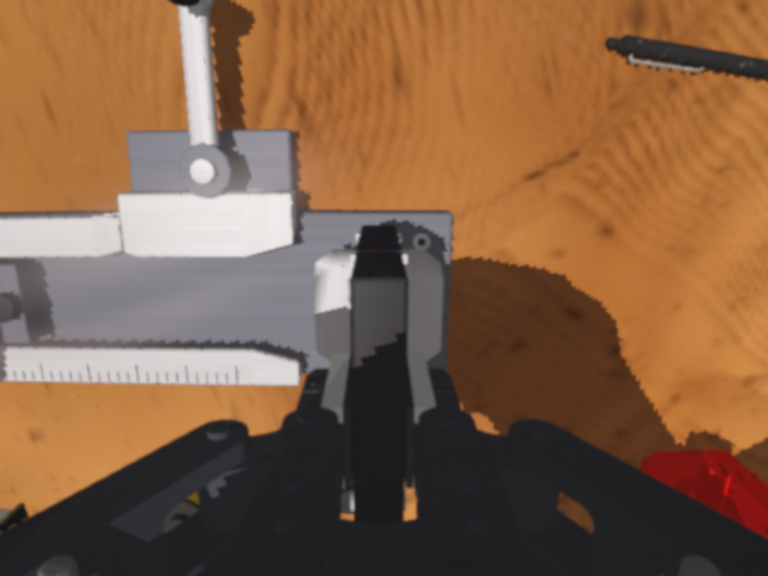

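Run:
```python
from h import *
import pickle
c,im=pickle.load(open('w4.pkl','rb'))
p=np.load('rail.npy');a=p[2]
def rl(x,y,z):
    w=onz(c,[[x/1.5,y/1.5]],z)[0];d=w[:2]-p[:2]
    return (np.array([d@[np.cos(a),np.sin(a)],d@[-np.sin(a),np.cos(a)]])*1000).round(1)
for n,q in dict(pltopleft=(345,251,.0315),pl_left1=(318,262,.0315),pl_left2=(316,310,.0315),right1=(443,265,.0315),right2=(441,350,.0315),leftend=(328,352,.0315),land=(451,211,.012),liptopL=(300,385,.026),lipin=(300,370,.026),lipinfar=(250,348,.026),jawin=(245,256,.026),jawinmouth=(294,243,.026),frameN=(380,278,.139),frameN2=(356,278,.139),stop=(45,310,.028)).items(): print(n,rl(*q))
st()
```

```text
pltopleft [-25.4 -25.4]
pl_left1 [-13.3 -20.4]
pl_left2 [-11.7   2.1]
right1 [-69.2 -19.2]
right2 [-69.7  21.6]
leftend [-16.7  22.7]
land [-74.6 -41. ]
liptopL [-1.8 42.5]
lipin [-2.2 34.5]
lipinfar [21.6 23.1]
jawin [ 20.9 -22. ]
jawinmouth [ -1.9 -28. ]
frameN [-40.7 -40. ]
frameN2 [-35.1 -40. ]
stop [119.8   3.8]
t 9.25 [498.   29.5 112.8] yaw -104.7 F [-0.  -0.1 -2.6] open 13.2 grip 40.8 q [ 0.39  0.3  -0.46  0.   -0.81 -0.64]
```

The plate sits about 1 mm to the left of the track's middle and is well aligned, with the mouth open at (297,243)–(300,370). I lower it, then slide it in.

Call:
{"op": "carry_out", "data": {"targets": [{"offset": [1, 0, 6], "turn": 0}, {"offset": [1, 0, 12], "turn": 0}, {"offset": [1, 0, 17], "turn": 0}, {"offset": [1, 0, 18], "turn": 0}, {"offset": [1, 0, 18], "turn": 0}]}}

```text
time: 9.75
eef_pos: [0.4972, 0.0279, 0.0937]
orientation: [-3.141, 0.0, -1.828]
ft_force: [-1.0, -1.5, 1.6]
opening: 0.0134
gripper_force: 41.4
```

Call:
{"op": "carry_out", "data": {"targets": [{"offset": [0, -12, 0], "turn": 0}, {"offset": [0, -24, 0], "turn": 0}, {"offset": [0, -36, 0], "turn": 0}, {"offset": [0, -48, 0], "turn": 0}, {"offset": [0, -60, 0], "turn": 0}]}}

```text
time: 10.25
eef_pos: [0.5564, 0.0123, 0.0937]
orientation: [-3.141, 0.0, -1.828]
ft_force: [-2.2, 1.8, 5.6]
opening: 0.0133
gripper_force: 41.9
```

```bash
cat >> h.py <<'E'
def rs():
    st(); s=read_state();p=np.load('rail.npy');a=p[2];d=np.array(s['eef_pos'])[:2]-p[:2]; f=np.array(s['ft_force'])
    C=np.array([[np.cos(a),np.sin(a)],[-np.sin(a),np.cos(a)]]); print('rail xy',(C@d*1000).round(1),'F rail',(C@f[:2]).round(1),'T',np.round(s['wrist_torque'],2))
E
python3 -c "
from h import *
rs()"
```

```text
t 10.25 [556.4  12.3  93.7] yaw -104.8 F [-2.2  1.8  5.6] open 13.3 grip 41.9 q [ 0.31  0.41 -0.34  0.   -0.82 -0.57]
rail xy [20.3 -3.3] F rail [-2.6  1.2] T [ 0.35  0.56 -0.03]
```

Call:
{"op": "carry_out", "data": {"targets": [{"offset": [0, -10, -0.4], "turn": 0}, {"offset": [0, -20, -0.4], "turn": 0}, {"offset": [0, -31, -0.4], "turn": 0}, {"offset": [0, -42, -0.4], "turn": 0}, {"offset": [0, -54, -0.4], "turn": 0}]}}

```text
time: 10.75
eef_pos: [0.6078, -0.0013, 0.0937]
orientation: [3.142, -0.0, -1.828]
ft_force: [-1.3, 1.0, 3.4]
opening: 0.013
gripper_force: 41.7
```

Call:
{"op": "carry_out", "data": {"targets": [{"offset": [0, -6, 0], "turn": 0}, {"offset": [0, -12, 0], "turn": 0}, {"offset": [0, -17, 0], "turn": 0}, {"offset": [0, -21, 0], "turn": 0}, {"offset": [0, -24, 0], "turn": 0}]}}

```text
time: 11.25
eef_pos: [0.6303, -0.0073, 0.0937]
orientation: [3.141, -0.0, -1.828]
ft_force: [-0.8, -0.1, 4.7]
opening: 0.0132
gripper_force: 41.8
```

```bash
python3 -c "
from h import *
rs()"
```

```text
t 11.25 [630.3  -7.3  93.7] yaw -104.7 F [-0.8 -0.1  4.7] open 13.2 grip 41.8 q [ 0.24  0.52 -0.15 -0.   -0.9  -0.5 ]
rail xy [96.8 -3.2] F rail [-0.7 -0.3] T [0.25 0.34 0.04]
```

Call:
{"op": "carry_out", "data": {"targets": [{"offset": [0, -2, -0.3], "turn": 0}, {"offset": [0, -4, -0.3], "turn": 0}, {"offset": [0, -5, -0.3], "turn": 0}, {"offset": [0, -6, -0.3], "turn": 0}, {"offset": [0, -7, -0.3], "turn": 0}]}}

```text
time: 11.75
eef_pos: [0.6367, -0.009, 0.0938]
orientation: [3.141, -0.0, -1.828]
ft_force: [-1.5, 0.9, 3.2]
opening: 0.0135
gripper_force: 41.7
```

Call:
{"op": "carry_out", "data": {"targets": [{"offset": [0, -0.5, 0], "turn": 0}, {"offset": [0, -1, 0], "turn": 0}, {"offset": [0, -1.5, 0], "turn": 0}, {"offset": [0, -2, 0], "turn": 0}, {"offset": [0, -2, 0], "turn": 0}]}}

```text
time: 12.25
eef_pos: [0.6372, -0.0093, 0.0939]
orientation: [3.138, -0.001, -1.828]
ft_force: [-5.7, 2.6, 4.3]
opening: 0.0134
gripper_force: 42.0
```

```bash
python3 -c "
from h import *
rs()"
```

```text
t 12.25 [637.2  -9.3  93.9] yaw -104.8 F [-5.7  2.6  4.3] open 13.4 grip 42.0 q [ 0.24  0.53 -0.13 -0.   -0.92 -0.5 ]
rail xy [103.9  -3.4] F rail [-6.2  1.1] T [1.01 1.89 0.08]
```

Contact at rail x 103.9, with the stop expected at 104. I ease off, release and rise.

Call:
{"op": "carry_out", "data": {"targets": [{"offset": [0, -0.5, 0], "turn": 0}, {"offset": [0, -0.5, 0], "turn": 0}, {"offset": [0, 1.5, 0], "turn": 0}, {"offset": [0, 1.5, 0], "turn": 0}, {"offset": [0, 1.5, 0], "turn": 0}]}}

```text
time: 12.75
eef_pos: [0.6369, -0.0091, 0.0938]
orientation: [3.14, -0.0, -1.828]
ft_force: [-3.1, 1.4, 3.5]
opening: 0.0132
gripper_force: 41.6
```

Call:
{"op": "carry_out", "data": {"targets": [{"offset": [0, 0, 0], "turn": 0}, {"offset": [0, 0, 0], "turn": 0}, {"offset": [0, 0, 0], "turn": 0}, {"offset": [0, 0, -30], "turn": 0}, {"offset": [0, 0, -60], "turn": 0}], "claw": 0.7}}

```text
time: 13.25
eef_pos: [0.6373, -0.0094, 0.1536]
orientation: [3.14, -0.001, -1.828]
ft_force: [0.3, 0.8, 0.1]
opening: 0.0258
gripper_force: 0.0
```

Run:
```python
from h import *
rs()
# panel approx centre (518,-317), yaw ~32 -> tool yaw -58
s=read_state();e=np.array(s['eef_pos'])*1000
plan([(e[0],e[1],190,-104.8),(500,-130,230,-85),(518,-317,230,-58)],step=46)
```

```text
t 13.25 [637.3  -9.4 153.6] yaw -104.7 F [0.3 0.8 0.1] open 25.8 grip 0.0 q [ 0.24  0.47 -0.07  0.   -1.04 -0.5 ]
rail xy [104.1  -3.6] F rail [0.1 0.8] T [ 0.03 -0.11  0.04]
[ {"offset":[0.0,0.0,-36.4],"turn":0.1}, {"offset":[30.3,20.4,-44.4],"turn":-3.9}, {"offset":[60.6,40.8,-52.4],"turn":-7.9}, {"offset":[90.9,61.3,-60.4],"turn":-11.8}, {"offset":[121.2,81.7,-68.4],"turn":-15.8} ]
[ {"offset":[23.6,27.9,-8.0],"turn":-4.0}, {"offset":[61.1,25.0,-8.0],"turn":-9.4}, {"offset":[98.5,22.1,-8.0],"turn":-14.8}, {"offset":[136.0,19.1,-8.0],"turn":-20.2}, {"offset":[173.4,16.2,-8.0],"turn":-25.6} ]
[ {"offset":[35.1,13.5,-0.0],"turn":-5.4}, {"offset":[35.1,13.5,-0.0],"turn":-5.4}, {"offset":[35.1,13.5,-0.0],"turn":-5.4}, {"offset":[35.1,13.5,-0.0],"turn":-5.4}, {"offset":[35.1,13.5,-0.0],"turn":-5.4} ]
end [ 518. -317.  230.  -58.]
```

Call:
{"op": "carry_out", "data": {"targets": [{"offset": [0, 0, -36], "turn": 0}, {"offset": [30, 20, -44], "turn": -4}, {"offset": [61, 41, -52], "turn": -8}, {"offset": [91, 61, -60], "turn": -12}, {"offset": [121, 82, -68], "turn": -16}]}}

```text
time: 13.75
eef_pos: [0.5267, -0.1062, 0.2224]
orientation: [-3.14, -0.0, -1.546]
ft_force: [0.4, -1.6, 0.0]
opening: 0.0257
gripper_force: 0.0
```

Call:
{"op": "carry_out", "data": {"targets": [{"offset": [24, 28, -8], "turn": -4}, {"offset": [61, 25, -8], "turn": -9.4}, {"offset": [98, 22, -8], "turn": -14.8}, {"offset": [136, 19, -8], "turn": -20}, {"offset": [173, 16, -8], "turn": -25.6}], "claw": 0.2}}

```text
time: 14.25
eef_pos: [0.5155, -0.2804, 0.2304]
orientation: [-3.141, -0.001, -1.098]
ft_force: [0.8, 0.3, -0.1]
opening: 0.0686
gripper_force: 0.0
```

Call:
{"op": "carry_out", "data": {"targets": [{"offset": [35, 13, 0], "turn": -5.4}, {"offset": [35, 13, 0], "turn": -5.4}, {"offset": [35, 13, 0], "turn": -5.4}, {"offset": [35, 13, 0], "turn": -5.4}, {"offset": [35, 13, 0], "turn": -5.4}]}}

```text
time: 14.75
eef_pos: [0.5195, -0.3147, 0.2303]
orientation: [-3.141, -0.0, -1.007]
ft_force: [-0.5, 0.2, -1.2]
opening: 0.0685
gripper_force: 0.0
```

Run:
```python
from h import *
import pickle
st(); c=get_calibration('wrist'); im=capture('wrist'); pickle.dump((c,im),open('w5.pkl','wb'))
cv2.imwrite('pics/w5.png',cv2.resize(im[:,:,::-1],None,fx=1.5,fy=1.5))
```

```text
t 14.75 [ 519.5 -314.7  230.3] yaw -57.7 F [-0.5  0.2 -1.2] open 68.5 grip 0.0 q [-0.28  0.36 -0.04 -0.   -1.18  0.84]
```

View pics/w5.png

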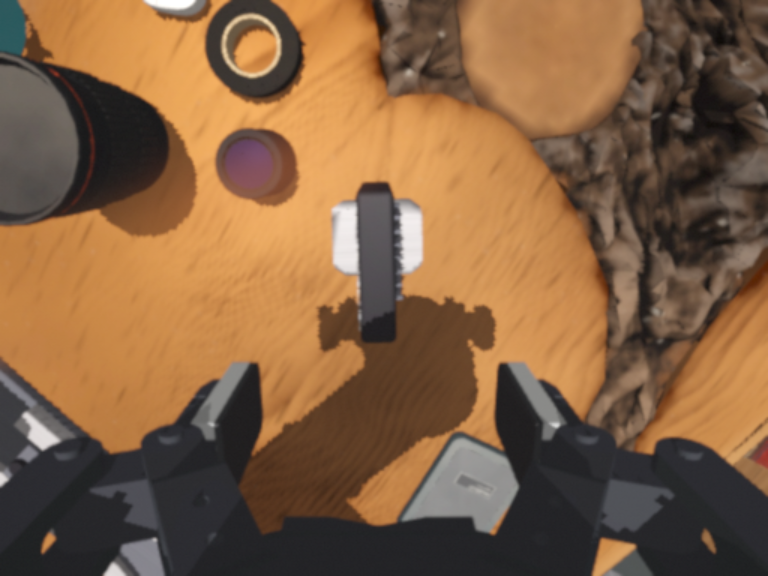

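The panel's top edge runs from (376,192) to (378,341), its plate spans x 333–423 and rows 198–275, the ribs are on the right (robot side), and the loupe is at (250,165).

Run:
```python
from h import *
import pickle
c,im=pickle.load(open('w5.pkl','rb'))
f=lambda x,y,z:(onz(c,[[x/1.5,y/1.5]],z)[0]*1000).round(1)
q=dict(farL=(361,341,.108),farR=(395,341,.108),nearL=(359,194,.108),nearR=(392,194,.108),pL1=(334,212,0),pL2=(336,266,0),pR1=(422,212,0),pR2=(422,262,0),loupe=(250,165,.045))
r={n:f(*a) for n,a in q.items()}
for n in r: print(n,r[n])
top=(r['farL']+r['farR']+r['nearL']+r['nearR'])/4; pl=(r['pL1']+r['pL2']+r['pR1']+r['pR2'])/4
d=r['farL']+r['farR']-r['nearL']-r['nearR']; print(top,pl,'len',np.linalg.norm(d)/2,'xyaw',np.degrees(np.arctan2(-d[0],d[1])))
```

```text
farL [ 509.6 -280.8  108. ]
farR [ 493.7 -290.8  108. ]
nearL [ 552.7 -348.3  108. ]
nearR [ 538.4 -357.3  108. ]
pL1 [ 559.9 -318.     0. ]
pL2 [ 537.9 -284.4    0. ]
pR1 [ 505.9 -352.2    0. ]
pR2 [ 485.3 -321.3    0. ]
loupe [ 619.3 -321.7   45. ]
[ 523.6 -319.3  108. ] [ 522.25  -318.975    0.   ] len 80.10124842972176 xyaw 33.23377421944991
```

Run:
```python
from h import *
plan([(523,-319,150,-57),(523,-319,82,-57)],step=48)
```

```text
[ {"offset":[2.7,-0.3,40.2],"turn":-0.3}, {"offset":[5.5,-0.6,80.4],"turn":-0.7}, {"offset":[5.5,-0.6,114.4],"turn":-0.7}, {"offset":[5.5,-0.6,148.4],"turn":-0.7}, {"offset":[5.5,-0.6,148.4],"turn":-0.7} ]
end [ 523. -319.   82.  -57.]
```

Call:
{"op": "carry_out", "data": {"targets": [{"offset": [3, 0, 40], "turn": -0.5}, {"offset": [5.5, -0.5, 80], "turn": -0.7}, {"offset": [5.5, -0.5, 114], "turn": -0.7}, {"offset": [5.5, -0.5, 148], "turn": -0.7}, {"offset": [5.5, -0.5, 148], "turn": -0.7}], "claw": 0.4}}

```text
time: 15.3
eef_pos: [0.5196, -0.3179, 0.0774]
orientation: [3.136, 0.009, -0.996]
ft_force: [0.1, 0.6, -0.2]
opening: 0.0512
gripper_force: 0.0
```

Call:
{"op": "carry_out", "data": {"targets": [{"offset": [0, 0, 0], "turn": 0}, {"offset": [0, 0, 0], "turn": 0}, {"offset": [0, 0, 0], "turn": 0}, {"offset": [0, 0, 0], "turn": 0}, {"offset": [0, 0, 0], "turn": 0}], "claw": 1, "squeeze": 40}}

```text
time: 15.8
eef_pos: [0.5246, -0.3205, 0.0848]
orientation: [-3.138, -0.004, -0.995]
ft_force: [0.5, 2.5, 7.1]
opening: 0.0192
gripper_force: 41.3
```

Run:
```python
from h import *
rs()
s=read_state();e=np.array(s['eef_pos'])*1000
print(e,'centre err rail-frame later: tool-x comp', (np.array([523,-319])-e[:2])@[np.cos(np.radians(-57)),np.sin(np.radians(-57))])
plan([(e[0],e[1],e[2]+84,-57),(e[0],e[1],e[2]+84,-57),rw(-46,0,166)],step=42)
```

```text
t 15.8 [ 524.6 -320.5   84.8] yaw -57.0 F [0.5 2.5 7.1] open 19.2 grip 41.3 q [-0.29  0.5  -0.21  0.   -0.86  0.86]
rail xy [  74.6 -333.1] F rail [-0.1  2.6] T [ 0.5  -0.07  0.02]
[ 524.57503027 -320.54070187   84.76565631] centre err rail-frame later: tool-x comp -2.1499642742993803
[ {"offset":[0.0,0.0,-42.0],"turn":0.0}, {"offset":[0.0,0.0,-84.0],"turn":0.0}, {"offset":[0.0,0.0,-84.0],"turn":0.0}, {"offset":[-34.8,-18.4,-83.7],"turn":5.3}, {"offset":[-69.6,-36.9,-83.4],"turn":10.6} ]
[ {"offset":[-37.6,-11.7,0.3],"turn":5.3}, {"offset":[-75.2,-23.4,0.6],"turn":10.6}, {"offset":[-112.8,-35.1,0.9],"turn":15.9}, {"offset":[-150.3,-46.8,1.2],"turn":21.2}, {"offset":[-187.9,-58.5,1.5],"turn":26.6} ]
[ {"offset":[-38.9,6.3,0.3],"turn":5.3}, {"offset":[-77.7,12.7,0.6],"turn":10.6}, {"offset":[-77.7,12.7,0.6],"turn":10.6}, {"offset":[-77.7,12.7,0.6],"turn":10.6}, {"offset":[-77.7,12.7,0.6],"turn":10.6} ]
end [ 493.1   32.3  166.  -104.8]
```

Call:
{"op": "carry_out", "data": {"targets": [{"offset": [0, 0, -42], "turn": 0}, {"offset": [0, 0, -84], "turn": 0}, {"offset": [0, 0, -84], "turn": 0}, {"offset": [-35, -18, -84], "turn": 5}, {"offset": [-70, -37, -84], "turn": 10.6}]}}

```text
time: 16.3
eef_pos: [0.5143, -0.2407, 0.165]
orientation: [3.141, 0.002, -1.188]
ft_force: [0.1, 1.3, -2.8]
opening: 0.0193
gripper_force: 40.1
```

Call:
{"op": "carry_out", "data": {"targets": [{"offset": [-38, -12, 0], "turn": 5.3}, {"offset": [-75, -23, 0], "turn": 10.6}, {"offset": [-113, -35, 0], "turn": 16}, {"offset": [-150, -47, 0], "turn": 21}, {"offset": [-188, -58.5, 0], "turn": 26.6}]}}

```text
time: 16.8
eef_pos: [0.497, -0.0437, 0.1653]
orientation: [3.14, 0.0, -1.65]
ft_force: [0.6, -0.6, -2.9]
opening: 0.0192
gripper_force: 40.1
```

Call:
{"op": "carry_out", "data": {"targets": [{"offset": [-38, 6, 0], "turn": 5.3}, {"offset": [-76, 12.7, 0], "turn": 10.6}, {"offset": [-76, 12.7, 0], "turn": 10.6}, {"offset": [-76, 12.7, 0], "turn": 10.6}, {"offset": [-76, 12.7, 0], "turn": 10.6}]}}

```text
time: 17.3
eef_pos: [0.4906, 0.031, 0.1655]
orientation: [3.14, -0.001, -1.83]
ft_force: [-0.4, -0.1, -2.2]
opening: 0.0193
gripper_force: 40.1
```

Run:
```python
from h import *
rs(); plan([rw(-46,-2,116)])
```

```text
t 17.3 [490.6  31.  165.5] yaw -104.9 F [-0.4 -0.1 -2.2] open 19.3 grip 40.1 q [ 0.39  0.22 -0.41 -0.   -0.94 -0.65]
rail xy [-48.1  -1.9] F rail [-0.4 -0.2] T [-0.05 -0.01  0.03]
[ {"offset":[0.0,-1.0,24.8],"turn":-0.0}, {"offset":[0.1,-2.1,49.5],"turn":-0.1}, {"offset":[0.1,-2.1,49.5],"turn":-0.1}, {"offset":[0.1,-2.1,49.5],"turn":-0.1}, {"offset":[0.1,-2.1,49.5],"turn":-0.1} ]
end [ 492.6   30.4  116.  -104.8]
```

Call:
{"op": "carry_out", "data": {"targets": [{"offset": [0, 0, 25], "turn": 0}, {"offset": [0, 0, 50], "turn": 0}, {"offset": [0, 0, 50], "turn": 0}, {"offset": [0, 0, 50], "turn": 0}, {"offset": [0, 0, 50], "turn": 0}]}}

```text
time: 17.8
eef_pos: [0.4924, 0.0314, 0.1173]
orientation: [-3.139, 0.001, -1.83]
ft_force: [0.6, -0.1, -2.4]
opening: 0.0191
gripper_force: 40.3
```

Run:
```python
from h import *
import pickle
rs(); c=get_calibration('wrist'); im=capture('wrist'); pickle.dump((c,im),open('w6.pkl','wb'))
cv2.imwrite('pics/w6.png',cv2.resize(im[:,:,::-1],None,fx=1.5,fy=1.5))
```

```text
t 17.8 [492.4  31.4 117.3] yaw -104.9 F [ 0.6 -0.1 -2.4] open 19.1 grip 40.3 q [ 0.39  0.28 -0.47  0.   -0.82 -0.65]
rail xy [-46.5  -1.1] F rail [0.6 0. ] T [ 0.   -0.01 -0.01]
```

View pics/w6.png

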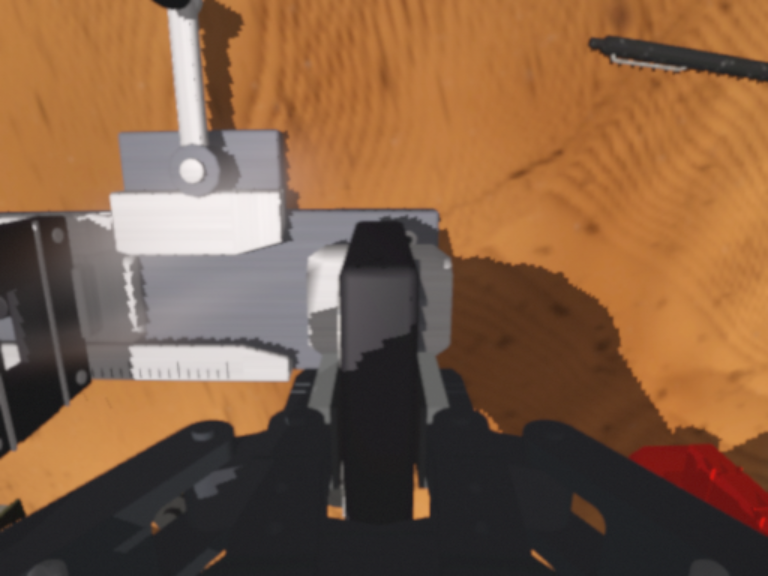

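Run:
```python
from h import *
import pickle
c,im=pickle.load(open('w6.pkl','rb'))
p=np.load('rail.npy');a=p[2]
def rl(x,y,z):
    w=onz(c,[[x/1.5,y/1.5]],z)[0];d=w[:2]-p[:2]
    return (np.array([d@[np.cos(a),np.sin(a)],d@[-np.sin(a),np.cos(a)]])*1000).round(1)
for n,q in dict(pnear=(330,248,.034),pl1=(309,260,.034),pl2=(308,335,.034),pr1=(451,260,.034),pr2=(450,350,.034),jawin=(236,254,.026),lipin=(236,343,.026),film_plate_end=(132,258,.022),film_plate_end2=(139,330,.022),fN=(345,268,.142),fN2=(416,268,.142)).items(): print(n,rl(*q))
g=cv2.cvtColor(im,cv2.COLOR_RGB2GRAY)
for r in (165,172,180,190,200,210,220,225,230,235,240): print(r,g[r,200:232:2],g[r,272:306:2])
```

```text
pnear [-24.6 -26.2]
pl1 [-15.  -20.7]
pl2 [-13.2  15.2]
pr1 [-79.  -20.6]
pr2 [-80.1  22.9]
jawin [ 20.2 -21.9]
lipin [23.6 22.5]
film_plate_end [ 72.3 -19.4]
film_plate_end2 [73.6 17.3]
fN [-38.6 -41.7]
fN2 [-55.3 -41.7]
165 [142 143 142 142 142 142 144 146 137 133 133 133 133 133 132 127] [ 36  82  94  94  94  94  94  94  93  89  74  66  68  68  84 135 140]
172 [139 139 151 212 226 224 221 217 215 214 213 214 214 214 202  93] [ 26  34  75  92 100 103 102 102 101 101  99  97 103 109  84  65  66]
180 [140 140 148 163 173 191 209 225 230 230 230 230 230 192  65  50] [ 50  46  40  49  90 107 108 107 106 106 106 106 107 106  99  69  65]
190 [138 138 144 165 187 207 223 229 230 230 230 230 221 122  59  72] [ 68  58  50  39  56  96 109 110 111 110 110 110 110 110 105  75  66]
200 [139 139 150 181 201 219 226 226 227 227 227 226 206 138  59  70] [ 65  52  48  40  57  60  79 105 107 107 107 107 107 108  97  66  63]
210 [134 134 146 163 112 106 106 107 107 107 108 108 141 169  60  68] [ 67  58  48  39  54  75 104 107 106 107 106 107 107 107  91  64  62]
220 [135 135 145 188 126 105 105 106 106 106 105 105 140 171  58  68] [ 62  34  29  39  58  74  95 105 106 105 106 106 106 107  85  62  60]
225 [135 135 136 128 109 109 109 108 108 108 109 108 138 164  57  67] [ 31  29  27  41  54  88 108 108 109 108 107 108 108 106  79  59  61]
230 [136 136 138 160 128 107 107 107 108 106 107 107 127 145  55  66] [ 29  29  28  41  53  63 100 107 107 107 107 107 106  95  65  59  58]
235 [133 137 137 137 137 135 125 108 107 107 107 108 118 136  64  66] [ 31  29  29  66  95  96  99 101 102 102  87  68  59  59  59  60  61]
240 [134 136 136 136 137 136 135 120 115 115 115 115 112 106  58  65] [ 30  29  27  54  99 101 102 101 102  92  64  60  60  60  60  59  57]
```

Call:
{"op": "carry_out", "data": {"targets": [{"offset": [1, 0, 8], "turn": 0}, {"offset": [1, 0, 15], "turn": 0}, {"offset": [1, 0, 19], "turn": 0}, {"offset": [1, 0, 20], "turn": 0}, {"offset": [1, 0, 20], "turn": 0}]}}

```text
time: 18.35
eef_pos: [0.4917, 0.0307, 0.0967]
orientation: [-3.14, 0.0, -1.829]
ft_force: [-0.2, -1.0, 3.9]
opening: 0.0188
gripper_force: 41.1
```

Call:
{"op": "carry_out", "data": {"targets": [{"offset": [0, 0, 0.5], "turn": 0}, {"offset": [0, 0, 1], "turn": 0}, {"offset": [0, 0, 1.5], "turn": 0}, {"offset": [0, 0, 1.5], "turn": 0}, {"offset": [0, 0, 1.5], "turn": 0}]}}

```text
time: 18.85
eef_pos: [0.4923, 0.0307, 0.0967]
orientation: [-3.139, 0.001, -1.828]
ft_force: [-2.7, -0.8, 11.7]
opening: 0.0192
gripper_force: 42.3
```

```bash
python3 -c "
from h import *
rs()"
```

```text
t 18.85 [492.3  30.7  96.7] yaw -104.8 F [-2.7 -0.8 11.7] open 19.2 grip 42.3 q [ 0.39  0.31 -0.49  0.   -0.76 -0.65]
rail xy [-46.4  -1.8] F rail [-2.4 -1.5] T [-0.16  0.93  0.02]
```

Call:
{"op": "carry_out", "data": {"targets": [{"offset": [0, 0, -2.2], "turn": 0}, {"offset": [0, -8, -2.2], "turn": 0}, {"offset": [0, -18, -2.2], "turn": 0}, {"offset": [0, -29, -2.2], "turn": 0}, {"offset": [0, -40, -2.2], "turn": 0}]}}

```text
time: 19.35
eef_pos: [0.5311, 0.0202, 0.0967]
orientation: [-3.141, 0.0, -1.83]
ft_force: [-1.0, -0.3, 1.9]
opening: 0.0192
gripper_force: 40.9
```

Call:
{"op": "carry_out", "data": {"targets": [{"offset": [0, -10, 0], "turn": 0}, {"offset": [0, -20, 0], "turn": 0}, {"offset": [0, -30, 0], "turn": 0}, {"offset": [0, -38, 0], "turn": 0}, {"offset": [0, -42, 0], "turn": 0}]}}

```text
time: 19.85
eef_pos: [0.5712, 0.0094, 0.0967]
orientation: [-3.141, 0.0, -1.83]
ft_force: [-0.8, 0.4, 3.1]
opening: 0.0191
gripper_force: 41.1
```

```bash
python3 -c "
from h import *
rs()"
```

```text
t 19.85 [571.2   9.4  96.7] yaw -104.9 F [-0.8  0.4  3.1] open 19.1 grip 41.1 q [ 0.3   0.43 -0.3   0.   -0.84 -0.56]
rail xy [35.3 -2.2] F rail [-0.9  0.2] T [0.31 0.37 0.09]
```

Nine millimetres remain.

Call:
{"op": "carry_out", "data": {"targets": [{"offset": [0, -2, -0.3], "turn": 0}, {"offset": [0, -4, -0.3], "turn": 0}, {"offset": [0, -5.5, -0.3], "turn": 0}, {"offset": [0, -7, -0.3], "turn": 0}, {"offset": [0, -8, -0.3], "turn": 0}]}}

```text
time: 20.35
eef_pos: [0.5778, 0.0077, 0.0968]
orientation: [3.141, -0.0, -1.83]
ft_force: [-0.5, 1.0, -0.5]
opening: 0.0194
gripper_force: 40.6
```

Call:
{"op": "carry_out", "data": {"targets": [{"offset": [0, -0.7, 0], "turn": 0}, {"offset": [0, -1.4, 0], "turn": 0}, {"offset": [0, -2, 0], "turn": 0}, {"offset": [0, -2.6, 0], "turn": 0}, {"offset": [0, -2.6, 0], "turn": 0}]}}

```text
time: 20.85
eef_pos: [0.5793, 0.0071, 0.0969]
orientation: [3.139, -0.0, -1.83]
ft_force: [-3.9, 2.9, 1.2]
opening: 0.0193
gripper_force: 41.0
```

```bash
python3 -c "
from h import *
rs()"
```

```text
t 20.85 [579.3   7.1  96.9] yaw -104.9 F [-3.9  2.9  1.2] open 19.3 grip 41.0 q [ 0.29  0.44 -0.28 -0.   -0.86 -0.55]
rail xy [43.7 -2.4] F rail [-4.5  1.8] T [ 1.14  1.31 -0.06]
```

Call:
{"op": "carry_out", "data": {"targets": [{"offset": [0, -0.7, 0], "turn": 0}, {"offset": [0, -1.5, 0], "turn": 0}, {"offset": [0, -2, 0], "turn": 0}, {"offset": [0, -2, 0], "turn": 0}, {"offset": [0, -2, 0], "turn": 0}]}}

```text
time: 21.35
eef_pos: [0.5797, 0.0069, 0.097]
orientation: [3.136, -0.001, -1.831]
ft_force: [-7.1, 5.1, 6.4]
opening: 0.0192
gripper_force: 41.5
```

```bash
python3 -c "
from h import *
rs()"
```

```text
t 21.35 [579.7   6.9  97. ] yaw -104.9 F [-7.1  5.1  6.4] open 19.2 grip 41.5 q [ 0.29  0.44 -0.27 -0.   -0.86 -0.55]
rail xy [44.2 -2.4] F rail [-8.2  3.1] T [ 1.96  2.51 -0.13]
```

Call:
{"op": "carry_out", "data": {"targets": [{"offset": [0, 1.5, 0], "turn": 0}, {"offset": [0, 3, 0], "turn": 0}, {"offset": [0, 3, 0], "turn": 0}, {"offset": [0, 3, 0], "turn": 0}, {"offset": [0, 3, 0], "turn": 0}]}}

```text
time: 21.85
eef_pos: [0.5792, 0.0072, 0.0968]
orientation: [3.141, -0.0, -1.83]
ft_force: [-2.7, 3.3, 0.1]
opening: 0.0193
gripper_force: 40.7
```

Call:
{"op": "carry_out", "data": {"targets": [{"offset": [0, 0, 0], "turn": 0}, {"offset": [0, 0, 0], "turn": 0}, {"offset": [0, 0, 0], "turn": 0}, {"offset": [0, 0, -30], "turn": 0}, {"offset": [0, 0, -65], "turn": 0}], "claw": 0.6}}

```text
time: 22.35
eef_pos: [0.579, 0.0067, 0.1614]
orientation: [3.139, -0.002, -1.83]
ft_force: [0.4, 0.0, -0.5]
opening: 0.0344
gripper_force: 0.0
```

Run:
```python
from h import *
rs();k=lev(1.58,34)
plan([k[:2]+(160,k[3]),k[:2]+(95,k[3]),k],step=46)
```

```text
t 22.35 [579.    6.7 161.4] yaw -104.8 F [ 0.4  0.  -0.5] open 34.4 grip 0.0 q [ 0.29  0.37 -0.21  0.   -1.   -0.55]
rail xy [43.5 -2.9] F rail [0.4 0.1] T [ 0.06 -0.12  0.03]
[ {"offset":[43.7,2.2,0.5],"turn":-0.0}, {"offset":[87.4,4.5,1.0],"turn":-0.0}, {"offset":[131.1,6.7,1.4],"turn":-0.0}, {"offset":[131.1,6.7,33.9],"turn":-0.0}, {"offset":[131.1,6.7,66.4],"turn":-0.0} ]
[ {"offset":[0.0,0.0,30.5],"turn":-0.0}, {"offset":[0.0,0.0,61.0],"turn":-0.0}, {"offset":[0.0,0.0,61.0],"turn":-0.0}, {"offset":[0.0,0.0,61.0],"turn":-0.0}, {"offset":[0.0,0.0,61.0],"turn":-0.0} ]
end [ 538.8 -118.3   34.  -104.8]
```

Call:
{"op": "carry_out", "data": {"targets": [{"offset": [44, 2, 0], "turn": 0}, {"offset": [87, 4, 0], "turn": 0}, {"offset": [131, 6.5, 0], "turn": 0}, {"offset": [131, 6.5, 15], "turn": 0}, {"offset": [131, 6.5, 45], "turn": 0}], "claw": 0.4}}

```text
time: 22.85
eef_pos: [0.5418, -0.1196, 0.1194]
orientation: [-3.134, 0.002, -1.832]
ft_force: [0.9, -0.3, -0.6]
opening: 0.0512
gripper_force: 0.0
```

Call:
{"op": "carry_out", "data": {"targets": [{"offset": [0, 0, 35], "turn": 0}, {"offset": [0, 0, 70], "turn": 0}, {"offset": [0, 0, 82], "turn": 0}, {"offset": [0, 0, 82], "turn": 0}, {"offset": [0, 0, 82], "turn": 0}]}}

```text
time: 23.35
eef_pos: [0.5411, -0.1179, 0.0363]
orientation: [-3.139, 0.0, -1.829]
ft_force: [0.8, -0.6, -0.0]
opening: 0.0511
gripper_force: 0.0
```

Call:
{"op": "carry_out", "data": {"targets": [{"offset": [0, 0, 0], "turn": 0}, {"offset": [0, 0, 0], "turn": 0}, {"offset": [0, 0, 0], "turn": 0}, {"offset": [0, 0, 0], "turn": 0}, {"offset": [0, 0, 0], "turn": 0}], "claw": 1, "squeeze": 30}}

```text
time: 23.85
eef_pos: [0.5398, -0.1176, 0.0365]
orientation: [-3.141, 0.0, -1.83]
ft_force: [-2.7, 0.4, 6.1]
opening: 0.0146
gripper_force: 29.1
```

Run:
```python
from h import *
rs()
plan([lev(a,34) for a in np.linspace(1.58,0,16)[1:]],start=lev(1.58,34))
```

```text
t 23.85 [ 539.8 -117.6   36.5] yaw -104.8 F [-2.7  0.4  6.1] open 14.6 grip 29.1 q [ 0.08  0.48 -0.4   0.   -0.68 -0.34]
rail xy [  37.4 -133.1] F rail [-2.7 -0.3] T [0.41 0.68 0.02]
[ {"offset":[-0.3,7.6,-0.0],"turn":-0.0}, {"offset":[-1.5,15.1,-0.0],"turn":-0.0}, {"offset":[-3.4,22.4,-0.0],"turn":-0.0}, {"offset":[-6.0,29.5,-0.0],"turn":-0.0}, {"offset":[-9.4,36.3,-0.0],"turn":-0.0} ]
[ {"offset":[-4.1,6.4,-0.0],"turn":-0.0}, {"offset":[-8.8,12.3,-0.0],"turn":-0.0}, {"offset":[-14.2,17.7,-0.0],"turn":-0.0}, {"offset":[-20.0,22.5,-0.0],"turn":-0.0}, {"offset":[-26.4,26.6,-0.0],"turn":-0.0} ]
[ {"offset":[-6.7,3.5,-0.0],"turn":-0.0}, {"offset":[-13.8,6.2,-0.0],"turn":-0.0}, {"offset":[-21.1,8.2,-0.0],"turn":-0.0}, {"offset":[-28.6,9.4,-0.0],"turn":-0.0}, {"offset":[-36.2,9.8,-0.0],"turn":-0.0} ]
end [ 487.   -30.2   34.  -104.8]
```

Call:
{"op": "carry_out", "data": {"targets": [{"offset": [-0.5, 8, 0], "turn": 0}, {"offset": [-1.5, 16, 0], "turn": 0}, {"offset": [-3.5, 23.5, 0], "turn": 0}, {"offset": [-6, 30.5, 0], "turn": 0}, {"offset": [-9.5, 37.5, 0], "turn": 0}]}}

```text
time: 24.35
eef_pos: [0.5088, -0.0993, 0.0367]
orientation: [-3.134, 0.002, -1.83]
ft_force: [3.2, -3.9, 1.2]
opening: 0.0148
gripper_force: 29.6
```

Call:
{"op": "carry_out", "data": {"targets": [{"offset": [-4, 6.4, 0], "turn": 0}, {"offset": [-9, 12.3, 0], "turn": 0}, {"offset": [-14, 17.7, 0], "turn": 0}, {"offset": [-20, 22.5, 0], "turn": 0}, {"offset": [-26.4, 26.6, 0], "turn": 0}]}}

```text
time: 24.85
eef_pos: [0.4892, -0.0668, 0.0366]
orientation: [-3.136, 0.001, -1.83]
ft_force: [2.5, -5.1, 3.5]
opening: 0.0146
gripper_force: 31.2
```

Run:
```python
from h import *
rs()
plan([lev(a,36) for a in [.42,.31,.2,.1,0,-.03]])
```

```text
t 24.85 [489.2 -66.8  36.6] yaw -104.9 F [ 2.5 -5.1  3.5] open 14.6 grip 31.2 q [ 0.19  0.41 -0.55  0.   -0.61 -0.46]
rail xy [-24.5 -96.9] F rail [ 3.7 -4.3] T [-1.44 -0.9  -0.28]
[ {"offset":[-5.5,5.3,0.6],"turn":-0.1}, {"offset":[-12.9,8.1,0.6],"turn":-0.1}, {"offset":[-20.6,10.1,0.6],"turn":-0.1}, {"offset":[-27.7,11.2,0.6],"turn":-0.1}, {"offset":[-34.9,11.6,0.6],"turn":-0.1} ]
[ {"offset":[-2.2,-0.0,-0.0],"turn":-0.0}, {"offset":[-2.2,-0.0,-0.0],"turn":-0.0}, {"offset":[-2.2,-0.0,-0.0],"turn":-0.0}, {"offset":[-2.2,-0.0,-0.0],"turn":-0.0}, {"offset":[-2.2,-0.0,-0.0],"turn":-0.0} ]
end [ 487.6  -28.1   36.  -104.8]
```

Call:
{"op": "carry_out", "data": {"targets": [{"offset": [-6, 5, 0], "turn": 0}, {"offset": [-13, 8, 0], "turn": 0}, {"offset": [-20.5, 10, 0], "turn": 0}, {"offset": [-28, 11, 0], "turn": 0}, {"offset": [-35, 11, 0], "turn": 0}]}}

```text
time: 25.35
eef_pos: [0.4863, -0.0303, 0.0365]
orientation: [-3.139, 0.0, -1.83]
ft_force: [-0.2, -7.6, 6.1]
opening: 0.0146
gripper_force: 32.0
```

Call:
{"op": "carry_out", "data": {"targets": [{"offset": [-1, 0, 0], "turn": 0}, {"offset": [-2, 0, 0], "turn": 0}, {"offset": [-3, 0, 0], "turn": 0}, {"offset": [-3, 0, 0], "turn": 0}, {"offset": [-3, 0, 0], "turn": 0}]}}

```text
time: 25.85
eef_pos: [0.4868, -0.0279, 0.0365]
orientation: [-3.139, 0.0, -1.831]
ft_force: [0.3, -4.9, 5.3]
opening: 0.0144
gripper_force: 31.5
```

Run:
```python
from h import *
rs()
```

```text
t 25.85 [486.8 -27.9  36.5] yaw -104.9 F [ 0.3 -4.9  5.3] open 14.4 grip 31.5 q [ 0.28  0.4  -0.57  0.   -0.6  -0.54]
rail xy [-36.8 -59.8] F rail [ 1.5 -4.7] T [-1.52 -0.05 -0.33]
```

Call:
{"op": "carry_out", "data": {"targets": [{"offset": [-1, 0, 0], "turn": 0}, {"offset": [-2, 0, 0], "turn": 0}, {"offset": [-3, 0, 0], "turn": 0}, {"offset": [-4, 0, 0], "turn": 0}, {"offset": [-4, 0, 0], "turn": 0}]}}

```text
time: 26.35
eef_pos: [0.4877, -0.024, 0.0364]
orientation: [-3.14, -0.0, -1.83]
ft_force: [0.1, -5.3, 5.7]
opening: 0.0143
gripper_force: 31.0
```

Run:
```python
from h import *
rs()
```

```text
t 26.35 [487.7 -24.   36.4] yaw -104.9 F [ 0.1 -5.3  5.7] open 14.3 grip 31.0 q [ 0.29  0.4  -0.56  0.   -0.6  -0.55]
rail xy [-36.9 -55.9] F rail [ 1.4 -5.1] T [-1.44  0.03 -0.19]
```

Call:
{"op": "carry_out", "data": {"targets": [{"offset": [0, 0, 0], "turn": 0}, {"offset": [0, 0, 0], "turn": 0}, {"offset": [0, 0, -40], "turn": 0}, {"offset": [10, 0, -85], "turn": 0}, {"offset": [30, 0, -130], "turn": 0}], "claw": 0.3}}

```text
time: 26.85
eef_pos: [0.4792, -0.0517, 0.1663]
orientation: [3.141, -0.0, -1.828]
ft_force: [2.0, 0.3, 0.3]
opening: 0.0599
gripper_force: 0.0
```

Run:
```python
from h import *
import pickle
st(); c=get_calibration('wrist'); im=capture('wrist'); pickle.dump((c,im),open('w7.pkl','wb'))
cv2.imwrite('pics/w7.png',cv2.resize(im[:,:,::-1],None,fx=1.5,fy=1.5))
W=lambda t:np.array([[t[0],t[1],t[2]]])/1000
for n,t in dict(k0=lev(0,60),k0b=lev(0,30),k1=lev(.1,60),k_1=lev(-.1,60),axis=rw(36,-62,35),land=rw(-75,-42,12),land2=rw(-75,42,12)).items(): print(n,proj(c,W(t)).round()*1.5)
```

```text
t 26.85 [479.2 -51.7 166.3] yaw -104.7 F [2.  0.3 0.3] open 59.9 grip 0.0 q [ 0.23  0.2  -0.43 -0.   -0.94 -0.49]
k0 [[375.  331.5]]
k0b [[375.  313.5]]
k1 [[373.5 318. ]]
k_1 [[373.5 345. ]]
axis [[247.5 316.5]]
land [[438. 336.]]
land2 [[433.5 454.5]]
```

View pics/w7.png

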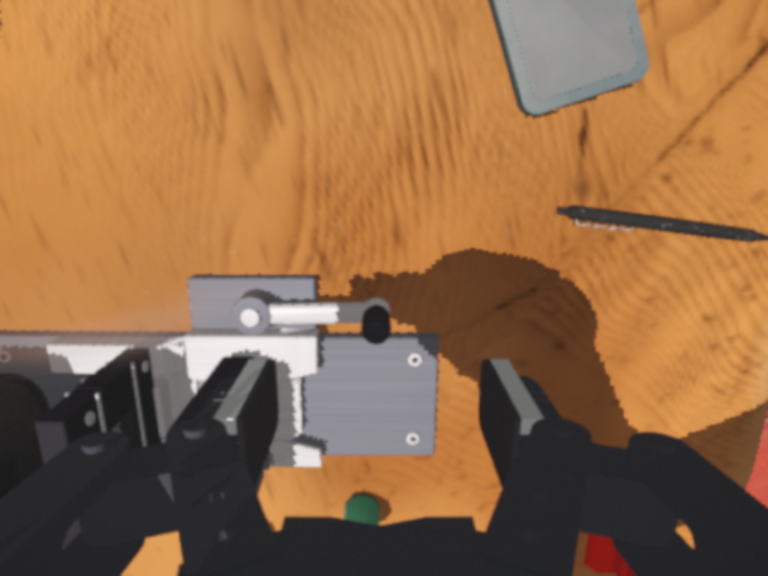

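The lever lies along the rail, knob top near (376,329) against 331 predicted for 0, so it is within about 0.02 rad of locked. To be sure, I push the knob home from outside with shut fingers.

Run:
```python
from h import *
rs()
k=rw(-37,-98,0)
plan([k[:2]+(100,k[3]),k[:2]+(38,k[3])],step=46)
```

```text
t 26.9 [482.8 -53.7 174.2] yaw -104.7 F [ 0.2 -1.4  4.9] open 60.2 grip 0.0 q [ 0.23  0.2  -0.42  0.   -0.94 -0.49]
rail xy [-34.  -85.9] F rail [ 0.6 -1.3] T [-0.15 -0.2   0.04]
[ {"offset":[6.1,1.5,37.1],"turn":0.0}, {"offset":[12.1,3.0,74.2],"turn":0.1}, {"offset":[12.1,3.0,105.2],"turn":0.1}, {"offset":[12.1,3.0,136.2],"turn":0.1}, {"offset":[12.1,3.0,136.2],"turn":0.1} ]
end [ 476.8  -64.7   38.  -104.8]
```

Call:
{"op": "carry_out", "data": {"targets": [{"offset": [12, 3, 0], "turn": 0}, {"offset": [12, 3, 35], "turn": 0}, {"offset": [12, 3, 70], "turn": 0}, {"offset": [12, 3, 105], "turn": 0}, {"offset": [12, 3, 128], "turn": 0}], "claw": 1}}

```text
time: 27.4
eef_pos: [0.4706, -0.0634, 0.0338]
orientation: [3.136, -0.002, -1.831]
ft_force: [0.7, 0.3, 0.7]
opening: 0.0
gripper_force: 0.0
```

Call:
{"op": "carry_out", "data": {"targets": [{"offset": [0, 0, 0], "turn": 0}, {"offset": [-4, 0, 0], "turn": 0}, {"offset": [-8, 0, 0], "turn": 0}, {"offset": [-12, 0, 0], "turn": 0}, {"offset": [-14, 0, 0], "turn": 0}]}}

```text
time: 27.9
eef_pos: [0.4778, -0.0489, 0.0381]
orientation: [-3.139, 0.001, -1.829]
ft_force: [0.3, -0.6, 0.8]
opening: -0.0002
gripper_force: 0.0
```

Run:
```python
from h import *
rs()
```

```text
t 27.9 [477.8 -48.9  38.1] yaw -104.8 F [ 0.3 -0.6  0.8] open -0.2 grip 0.0 q [ 0.24  0.39 -0.58  0.   -0.6  -0.5 ]
rail xy [-40.  -82.4] F rail [ 0.4 -0.5] T [0.04 0.05 0.03]
```

Call:
{"op": "carry_out", "data": {"targets": [{"offset": [-1, -3, 0], "turn": 0}, {"offset": [-2, -3, 0], "turn": 0}, {"offset": [-3, -3, 0], "turn": 0}, {"offset": [-4, -3, 0], "turn": 0}, {"offset": [-4, -3, 0], "turn": 0}]}}

```text
time: 28.4
eef_pos: [0.4811, -0.0469, 0.0373]
orientation: [-3.141, -0.0, -1.83]
ft_force: [0.5, -3.5, 1.2]
opening: 0.0003
gripper_force: 2.0
```

Run:
```python
from h import *
rs()
```

```text
t 28.4 [481.1 -46.9  37.3] yaw -104.8 F [ 0.5 -3.5  1.2] open 0.3 grip 2.0 q [ 0.24  0.39 -0.57  0.   -0.6  -0.5 ]
rail xy [-37.4 -79.7] F rail [ 1.3 -3.2] T [-1.26 -0.25 -0.02]
```

Contact at rail y ≈ −80, as expected for the locked knob. I push on to find the end stop.

Call:
{"op": "carry_out", "data": {"targets": [{"offset": [-1, 0, 0], "turn": 0}, {"offset": [-2, 0, 0], "turn": 0}, {"offset": [-3, 0, 0], "turn": 0}, {"offset": [-4, 0, 0], "turn": 0}, {"offset": [-4, 0, 0], "turn": 0}]}}

```text
time: 28.9
eef_pos: [0.4811, -0.046, 0.0372]
orientation: [3.14, -0.005, -1.83]
ft_force: [2.9, -21.4, 2.6]
opening: -0.0003
gripper_force: 9.5
```

Run:
```python
from h import *
rs()
```

```text
t 28.9 [481.1 -46.   37.2] yaw -104.8 F [  2.9 -21.4   2.6] open -0.3 grip 9.5 q [ 0.24  0.39 -0.57  0.01 -0.61 -0.51]
rail xy [-37.7 -78.8] F rail [  8.3 -19.9] T [-5.92 -0.75 -0.11]
```

It is at the end stop (21 N, no further travel). I back off and rise clear.

Call:
{"op": "carry_out", "data": {"targets": [{"offset": [6, 0, 0], "turn": 0}, {"offset": [14, 0, 0], "turn": 0}, {"offset": [24, 0, -15], "turn": 0}, {"offset": [30, 0, -60], "turn": 0}, {"offset": [40, 0, -105], "turn": 0}]}}

```text
time: 29.4
eef_pos: [0.4706, -0.0812, 0.1422]
orientation: [3.138, -0.001, -1.829]
ft_force: [1.6, 1.0, 0.3]
opening: -0.0
gripper_force: 0.0
```

Call:
{"op": "carry_out", "data": {"targets": [{"offset": [30, 20, -30], "turn": 0}, {"offset": [70, 30, -50], "turn": 0}, {"offset": [110, 40, -70], "turn": 0}, {"offset": [140, 40, -70], "turn": 0}, {"offset": [140, 40, -70], "turn": 0}]}}

```text
time: 29.9
eef_pos: [0.3961, -0.208, 0.2125]
orientation: [-3.14, 0.001, -1.834]
ft_force: [-0.4, 0.3, -1.0]
opening: -0.0004
gripper_force: 0.0
```

Run:
```python
from h import *
rs()
t=capture('top'); s=capture('scene')
A=cv2.resize(t[65:290,110:400],(480,372));B=cv2.resize(s[110:260,180:360],(320,267));
o=np.zeros((372,800,3),np.uint8);o[:,:480]=A;o[:267,480:]=B
cv2.imwrite('pics/fin.png',o[:,:,::-1])
```

```text
t 29.9 [ 396.1 -208.   212.5] yaw -105.1 F [-0.4  0.3 -1. ] open -0.4 grip 0.0 q [-0.12  0.09 -0.43 -0.   -1.04 -0.14]
rail xy [ -78.4 -257.2] F rail [-0.4  0.1] T [ 0.05  0.04 -0.04]
```

View pics/fin.png

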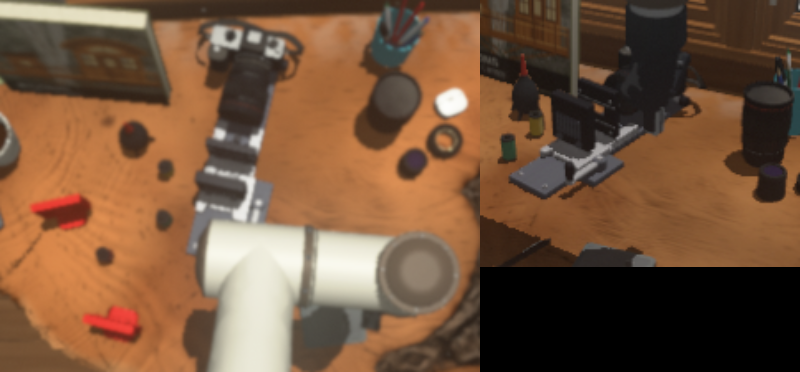

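The film holder and the panel stand in the track, ribs towards the robot, and the lever lies along the rail. The cassettes, loupe, blower and zoom lens are where they were. I hand the job in.

```bash
python3 -c "
from rig import *
print(close_job())"
```

```text
the job is handed in; nothing more can be done
None
```

The rail is ready and handed in at about 30 s of the 72 s: the film holder is against the stop, the light panel is against its plate with the diffuser facing the film, and the lever is locked at its end stop; the last pictures show nothing else moved.

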